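# Load four returned rack parts into their test nests

## Robot

A 7-joint arm with a two-finger parallel gripper is mounted at the origin on a cart in front of the work surface, level with it; the furniture and walls round the work are solid. World frame = base frame: x ahead of the robot, y to its left, z up, the work surface at z = 0. Lengths are in m, angles in rad, forces in N, time in s.
With the tool pointing down it reaches from about 0.4 to 0.85 m from the base axis. Payload 4.4 kg.
Tool frame: the origin (TCP) lies midway between the tips of the shut fingers; the grasp point (between the pads) lies 19 mm behind it; z points along the fingers, x is the direction in which the jaws open and shut, and the axes are right-handed (so a half turn about z gives the same grasp; the last joint's range is limited). The gripper opens to 94 mm and grips with 3 to 60 N. Pads are 16 mm wide; open, the fingers measure 119 mm over their backs; the gripper's body (75 mm by 177 mm) begins 78 mm behind the grasp point.
Start: joints at [-1.382, 0.628, 0.038, 1.517, -0.027, 0.996, -0.02], TCP at [0.164, 0.629, 0.205] pointing down, gripper open.
Joint ranges: [-3.06, 3.06], [-0.37, 2.12], [-1.25, 1.32], [0.18, 2.47], [-1.1, 4.24], [0.23, 1.98], [-2.94, 2.94]. Speed limits (rad/s): [2.57, 2.57, 3.14, 3.14, 3.14, 3.14, 3.14].

## Interface

Orientations are given as a rotation vector (axis times angle).
In Python, from cell import env gives the robot as it stands.
- The arm moves only by the tool apply_moves, never from a script. Its argument "increments" is a list of rows, each an object with "claw": the finger opening in cm, from 0 to 9.4; "slide": the shift along the tool's x, y, z in cm, a list of three; "spin": the turn about the tool's z in rad. In form: [{"claw": claw, "slide": [dx, dy, dz], "spin": spin}, ...]. A call has 1 to 12 rows; each row is the pose to reach, as a shift and turn from the pose measured when the call began, along the tool's axes at that moment; what a row does not reach only later rows make up. A row lasts 1/12 s, in which the tool goes at most 41.7 mm and 7.16 degrees, less where a joint would pass 70% of its speed; a pose out of reach is approached as far as the arm can. A call with a gripper value outside its range is refused whole. The fingers move at their own pace and stop on an object; "squeeze" is the grip in N (left out, the last holds). Time passes only in rows, so rows that repeat a pose let the fingers close. It gives the time, the measured TCP pose, the force and the opening at its end, in the units of the state.
- env.get_state(): the state, without advancing time (a new reading comes with each control period).
- env.get_image(name): name is "side" or "top"; returns a dict with "frame" (384x512x3 uint8, blue, green, red), "vertical_fov" (degrees; the focal length in pixels is half the picture's height over the tangent of half this angle, whatever the lens; pixels are square), "cx", "cy" (the principal point, pixels), "k1" (the pictures are not rectified: a ray, as slopes to the right and down, at radius r is drawn at 1 + k1 r^2 times it, then the intrinsics apply), "R" (3x3) and "t" (3): a world point X has camera coordinates R X + t. Camera axes: x right, y down, z forward; pixel columns grow to the right and rows downward; lengths in m; the calibration is good to about 2 mm. A picture is of the moment at which its call begins. There is no depth.
- env.finish_job(): hands the job in, once; it reports no verdict.
Trained networks look in the newest picture that a camera, given by its name, has taken for a name from the list of things; names that differ only in an ending like _2 or _b are one class to them, and where a whole thing is asked for, a point or a joint stands for the part that bears it (a point fixed in the world has none). Each returns a list of dicts, best first, with "p" (0 to 1); they miss things now and then, are a little off and sometimes report something else, mostly with a low value. They report only what shows in the picture. A call takes as long as a camera call. They do not tell look-alikes from the thing itself.
- env.outline_of(camera, label): "mask" (384x512 bool, what is visible of it) and "bbox" ([left, top, width, height] in pixels, round what is visible of it).
- env.spot_point(camera, label): "point" ([column, row] in pixels: a listed point, or the origin of a listed thing).
The state is a dict: "time_s": time; "joint_pos": joint angles; "dq": joint speeds; "joint_torque": joint torques, N m; "tool_pos": TCP position; "orientation": TCP orientation; "wrist_force": force on the tool from outside, world axes, zero at the start; "torque": the same for the moment, N m; "gripper_width": finger opening in m.
Only numpy, scipy, OpenCV 4.12 (cv2) and the standard library are available. Lean on these libraries where they do the work, as an engineer would, in place of code of your own. Each camera call takes 0.05 s, during which the arm holds its last target.

## Task

Put the four returned parts on test: set the purple board, the fan pair, the black power supply brick and the transceiver each into the test nest whose pocket fits it, seated flat on the pocket floor between the locating blocks, with its connector end (gold connectors, red socket, or the end opposite the blue latch) towards that nest's white contact strip; the fan pair may face either way. Lower the parts in, do not drop them, and leave the flux bottle and the solder spool standing where they are.

Things in the scene. Friction and masses are not known exactly. Their poses are not given: they have to be found in the camera images.
- board_center (a point): Loose part (mm): purple circuit board on standoffs, 36 wide, 76 long, edge 13 high, silvery cage (24 high) overhanging one end, gold coaxial connectors (107 over all) at the other, its connector end. Point: middle of the board outline, 12 above the underside. y runs along its length to the cage; gold connectors at -y. Grasp across the 36 (along x), low, between 3 and 13 up.
- fan_center (a point): Loose part (mm): two fans side by side in one cream frame with a yellow top edge, standing upright on its long edge: 20 thick, 84 long, 42 high. Point: its centre, 21 above the underside. y runs along its length; both ends alike. Grasp across the 20 (along x).
- supply_center (a point): Loose part (mm): plain black power supply brick, 26 wide, 66 long, 22 high, plus a red socket 8 long on one short end, its connector end. Point: centre of the black brick, 11 above the underside. y runs along its length to the red socket, at +y. Grasp across the 26 (along x).
- transceiver_center (a point): Loose part (mm): slim silvery transceiver, 14 wide, 59 long, 12 high, blue pull latch on one end; the plain end opposite is its connector end. Point: its centre, 6 above the underside. y runs along its length to the blue latch; connector end at -y. Grasp across the 14 (along x).
- contacts_board (a point): Nest of the board, fixed (mm): widest pocket, 43 x 83, black blocks, split stops at both ends. Floor 11 above the bench; corner blocks 13 above the floor with bevelled tops; at mid-length 44 free for fingers, and beside the part 6 below the floor. White contact strip across the -y end. Point: strip's inner face at floor height; pocket centre is 54 from it along +y. Seated: part's point 12 above floor, part's y along nest's y.
- contacts_fan (a point): Nest of the fan, fixed (mm): longest pocket, 27 x 91, tall black blocks, slotted grille in the floor. Floor 11 above the bench; corner blocks 24 above the floor with bevelled tops; at mid-length 44 free for fingers, and beside the part 6 below the floor. White contact strip across the -y end. Point: strip's inner face at floor height; pocket centre is 45.5 from it along +y. Seated: part's point 21 above floor, y along y either way.
- contacts_supply (a point): Nest of the supply, fixed (mm): pocket 33 x 73, grey blocks, split stops at both ends, black fuse holder on the strip. Floor 11 above the bench; corner blocks 13 above the floor with bevelled tops; at mid-length 44 free for fingers, and beside the part 6 below the floor. White contact strip across the +y end. Point: strip's inner face at floor height; pocket centre is 46.5 from it along -y. Seated: part's point 11 above floor, part's y along nest's y.
- contacts_transceiver (a point): Nest of the transceiver, fixed (mm): smallest pocket, 21 x 66, bright aluminium blocks. Floor 11 above the bench; corner blocks 13 above the floor with bevelled tops; at mid-length 44 free for fingers, and beside the part 6 below the floor. White contact strip across the -y end. Point: strip's inner face at floor height; pocket centre is 33 from it along +y. Seated: part's point 6 above floor, part's y along nest's y.
- flux_bottle: bystander: small amber flux bottle with a black cap and an upright needle, 34 mm wide, 98 mm tall, standing; origin at the centre of its underside.
- solder_spool: bystander: white spool of solder wire, 54 mm wide, 47 mm tall, standing; origin at the centre of its underside.
Mind the look-alikes: they are no part of the job. Leave any green look-alike of the part that bears board_center alone. Leave any orange look-alike of the part that bears transceiver_center alone.

How it is judged:
At the end, for the whole second after the job is handed in: Each part lies level (within 0.1 rad) on the floor of its own nest (within 3 mm of seated height), centred in the pocket within 10 mm along and across, in line within 0.2 rad, connector end towards the contact strip (fan pair either way), released and at rest (x of board_center in the frame of contacts_board between -0.01 and 0.01 m and y of board_center in the frame of contacts_board between 0.044 and 0.064 m and z of board_center in the frame of contacts_board below 0.015 m and angle between each of board_center, fan_center, supply_center, transceiver_center's own z axis and vertical below 0.1 rad and angle between the y axis of board_center and the y axis of contacts_board, either way round below 0.2 rad and linear speed of each of board, fan, supply, transceiver below 0.02 m/s and y of contacts_board in the frame of board_center below -0.03 m and x of fan_center in the frame of contacts_fan between -0.01 and 0.01 m and y of fan_center in the frame of contacts_fan between 0.0355 and 0.0555 m and z of fan_center in the frame of contacts_fan below 0.024 m and angle between the y axis of fan_center and the y axis of contacts_fan, either way round below 0.2 rad and x of supply_center in the frame of contacts_supply between -0.01 and 0.01 m and y of supply_center in the frame of contacts_supply between -0.0565 and -0.0365 m and z of supply_center in the frame of contacts_supply below 0.014 m and angle between the y axis of supply_center and the y axis of contacts_supply, either way round below 0.2 rad and y of contacts_supply in the frame of supply_center above 0.03 m and x of transceiver_center in the frame of contacts_transceiver between -0.01 and 0.01 m and y of transceiver_center in the frame of contacts_transceiver between 0.023 and 0.043 m and z of transceiver_center in the frame of contacts_transceiver below 0.009 m and angle between the y axis of transceiver_center and the y axis of contacts_transceiver, either way round below 0.2 rad and y of contacts_transceiver in the frame of transceiver_center below -0.03 m); the robot touches nothing.
It fails at once if a part is dropped (falls freely from more than about 3 cm) ((contact force between board and anything else below 0.02 N and linear speed of board above 0.75 m/s) or (contact force between fan and anything else below 0.02 N and linear speed of fan above 0.75 m/s) or (contact force between supply and anything else below 0.02 N and linear speed of supply above 0.75 m/s) or (contact force between transceiver and anything else below 0.02 N and linear speed of transceiver above 0.75 m/s)).
It fails at once if the flux bottle is shifted by more than 2 cm or knocked over (distance of flux_bottle from where it was at the start of the episode above 0.02 m or angle between flux_bottle's own z axis and vertical above 0.3 rad).
It fails at once if the solder spool is shifted by more than 2 cm or knocked over (distance of solder_spool from where it was at the start of the episode above 0.02 m or angle between solder_spool's own z axis and vertical above 0.3 rad).
It also fails if it takes over 99 s, if anything falls off the work surface, if the arm or the gripper's body presses on something with over 40 N, if the wrist force passes 120 N, or if a joint passes its speed limit or range.

## Working session

There is one attempt and no reset: what is moved stays moved. The work goes in short steps, Python scripts to look and compute and a tool call to move; the robot and the scene stay as the last step left them, time stands still between calls to the robot, and variables do not carry over. Pictures are saved under pics/ and viewed, and the job is handed in when it is done.

Besides the shell and the picture viewer there is one more tool, called after "Call:" by a JSON object that holds its "fn" and its "kwargs", one argument or row to a line. apply_moves: Moves the arm, as the interface text tells. Its arguments: {"type":"object","properties":{"increments":{"type":"array","items":{"type":"object","properties":{"claw":{"type":"number"},"slide":{"type":"array","items":{"type":"number"}},"spin":{"type":"number"}}}},"squeeze":{"type":"number"}},"required":["increments"]}

```bash
ls; mkdir -p pics
python3 - <<'E'
from cell import env
import cv2
s=env.get_state();print(s)
for n in ("side","top"):
    i=env.get_image(n);cv2.imwrite(f"pics/{n}0.png",cv2.resize(i["frame"],(800,600),interpolation=cv2.INTER_CUBIC))
    print(n,{k:i[k] for k in i if k!="frame"})
E
```

```text
pics
{'time_s': 0.0, 'joint_pos': array([-1.38178523,  0.62933166,  0.03841765,  1.51829196, -0.02699126,
        0.99631584, -0.0199935 ]), 'dq': array([ 2.69236736e-05, -1.72049982e-03, -1.45585450e-03, -1.44642763e-03,
       -1.04957396e-03, -7.04283467e-04,  9.73462354e-04]), 'joint_torque': array([ 1.08200032e-05, -5.49736905e+01,  1.14357054e+00, -1.86635399e+01,
       -5.21765370e-02,  2.38061941e-02,  1.70646422e-04]), 'tool_pos': array([0.16363975, 0.62840814, 0.20458738]), 'orientation': array([ 2.48476875e+00,  1.92052615e+00, -2.25861121e-03]), 'wrist_force': array([-0.24582788, -0.52968704, -0.17176777]), 'torque': array([-0.00197759,  0.00452807, -0.01375361]), 'gripper_width': 0.09359472549290265}
side {'vertical_fov': 44.44865813407772, 'cx': 259.9824555947945, 'cy': 195.92490293957061, 'k1': -0.062269290084631376, 'R': array([[-0.99873632, -0.05018052, -0.00276932],
       [-0.02542408,  0.55200788, -0.83345121],
       [ 0.0433517 , -0.83232759, -0.55258612]]), 't': array([0.52482113, 0.12876535, 1.1210547 ])}
top {'vertical_fov': 53.17399120632519, 'cx': 258.06474049447974, 'cy': 190.9494216892406, 'k1': -0.042728518505062096, 'R': array([[ 0.01335155, -0.99990881, -0.00202507],
       [-0.9870498 , -0.01285602, -0.15989816],
       [ 0.15985755,  0.00413373, -0.98713144]]), 't': array([-0.13168075,  0.55101923,  1.08149684])}
```

View pics/top0.png

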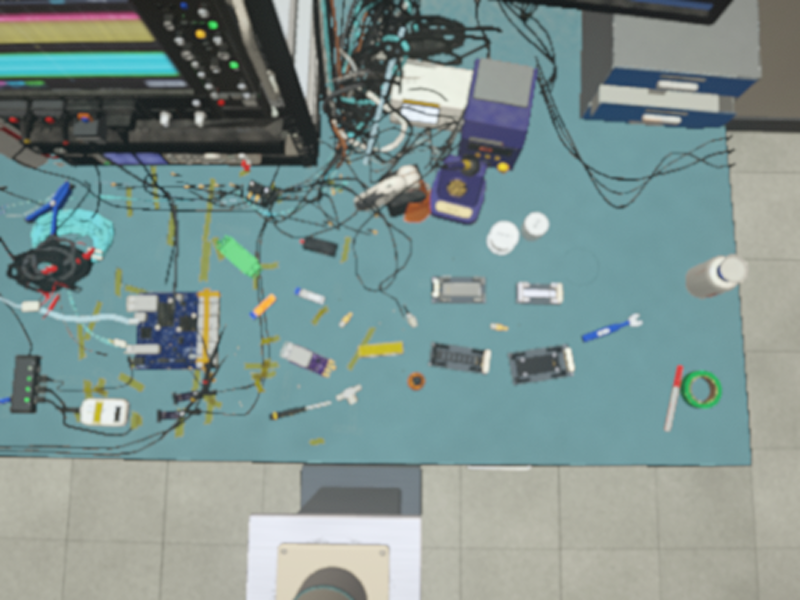

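View pics/side0.png

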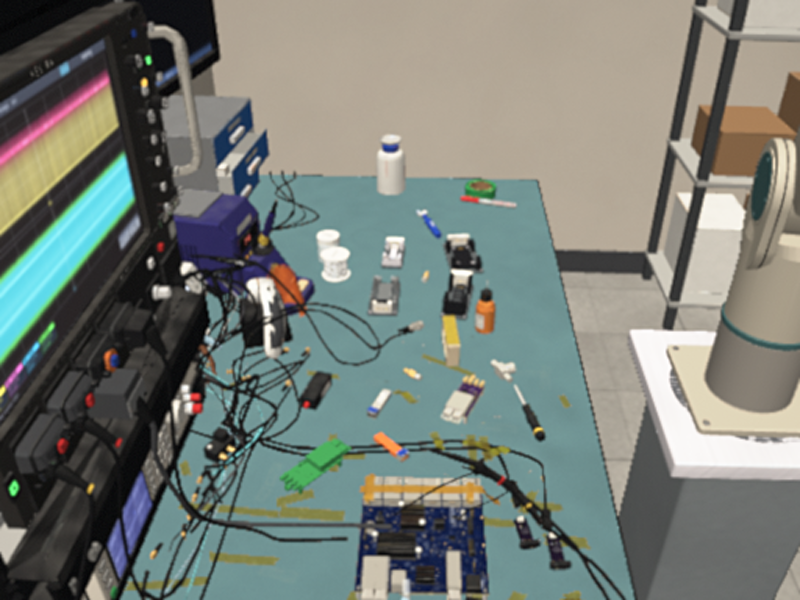

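The top view shows the four loose parts at left of centre, the four nests at right, and the flux bottle and spools. Next I'll run the networks and triangulate.

```bash
cat > h.py <<'E'
import numpy as np, cv2
from scipy.optimize import least_squares
class Cam:
    def __init__(s,i):
        s.f=192/np.tan(np.radians(i["vertical_fov"])/2);s.cx,s.cy,s.k=i["cx"],i["cy"],i["k1"];s.R=np.array(i["R"]);s.t=np.array(i["t"]);s.img=i["frame"]
        s.K=np.array([[s.f,0,s.cx],[0,s.f,s.cy],[0,0,1]]);s.D=np.array([s.k,0,0,0.])
    def proj(s,X):
        X=np.atleast_2d(np.array(X,float));return cv2.projectPoints(X,cv2.Rodrigues(s.R)[0],s.t,s.K,s.D)[0][:,0]
    def ray(s,p):
        p=np.array(p,float).reshape(-1,1,2);u=cv2.undistortPoints(p,s.K,s.D)[:,0]
        d=np.c_[u,np.ones(len(u))]@s.R;return -s.R.T@s.t,d
    def at(s,p,z):
        o,d=s.ray(p);return o+d*((z-o[2])/d[:,2])[:,None]
def tri(ca,pa,cb,pb):
    oa,da=ca.ray(pa);ob,db=cb.ray(pb);da=da[0];db=db[0]
    A=np.c_[da,-db];l=np.linalg.lstsq(A,ob-oa,rcond=None)[0]
    a=oa+l[0]*da;b=ob+l[1]*db;return (a+b)/2,np.linalg.norm(a-b)
E
python3 - <<'E'
from h import *;from cell import env
H=dict(board_center=.012,fan_center=.021,supply_center=.011,transceiver_center=.006,contacts_board=.011,contacts_fan=.011,contacts_supply=.011,contacts_transceiver=.011,flux_bottle=0,solder_spool=0)
C={n:Cam(env.get_image(n)) for n in("top","side")}
for l,z in H.items():
  for n in C:
    for r in env.spot_point(n,l)[:3]: print(l,n,round(r["p"],2),np.round(r["point"],1),C[n].at(r["point"],z)[0].round(4))
print(env.get_state()["time_s"])
c=C["top"].img[130:270,170:300];cv2.imwrite("pics/topA.png",cv2.resize(c,None,fx=6,fy=5.6*6/5.6*.7,interpolation=cv2.INTER_CUBIC)[:600])
c=C["top"].img[165:255,260:380];cv2.imwrite("pics/topB.png",cv2.resize(c,None,fx=6,fy=6,interpolation=cv2.INTER_CUBIC))
c=C["top"].img[180:250,175:275];cv2.imwrite("pics/topA.png",cv2.resize(c,None,fx=8,fy=8,interpolation=cv2.INTER_CUBIC))
c=C["side"].img[140:300,170:330];cv2.imwrite("pics/sideA.png",cv2.resize(c,(600,600),interpolation=cv2.INTER_CUBIC))
E
```

```text
board_center top 0.81 [197.3 232.1] [0.4316 0.0547 0.012 ]
board_center top 0.56 [151.8 163.5] [0.639  0.2028 0.012 ]
board_center side 0.96 [199.5 300.4] [0.6406 0.2067 0.012 ]
board_center side 0.91 [292.1 253.8] [0.4481 0.0496 0.012 ]
fan_center top 0.5 [241.4 223.3] [ 0.4589 -0.0763  0.021 ]
fan_center side 0.83 [290.6 217.6] [ 0.4514 -0.0808  0.021 ]
supply_center top 0.62 [204.2 156.8] [0.6622 0.0425 0.011 ]
supply_center side 0.79 [202.8 247.1] [0.6598 0.0341 0.011 ]
supply_center side 0.17 [253.  156.1] [ 0.5687 -0.4191  0.011 ]
transceiver_center top 0.42 [200.7 189.4] [0.5614 0.0503 0.006 ]
transceiver_center top 0.42 [167.6 195.5] [0.5413 0.1504 0.006 ]
transceiver_center side 0.64 [249.2 287. ] [0.5409 0.1565 0.006 ]
transceiver_center side 0.48 [238.5 256. ] [0.5729 0.0562 0.006 ]
transceiver_center side 0.18 [294.2 153.4] [ 0.4378 -0.4523  0.006 ]
contacts_board top 0.93 [364.6 230.6] [ 0.4425 -0.4435  0.011 ]
contacts_board side 0.74 [289.9 153.6] [ 0.4518 -0.4411  0.011 ]
contacts_fan top 0.88 [308.7 232.6] [ 0.4346 -0.2764  0.011 ]
contacts_fan side 0.74 [294.1 180.4] [ 0.4401 -0.2782  0.011 ]
contacts_supply top 0.78 [278.7 183.1] [ 0.583  -0.1865  0.011 ]
contacts_supply side 0.94 [244.8 193.9] [ 0.5778 -0.2002  0.011 ]
contacts_transceiver top 0.73 [357.3 189. ] [ 0.568 -0.425  0.011]
contacts_transceiver side 0.69 [250.9 159.1] [ 0.574  -0.3993  0.011 ]
contacts_transceiver side 0.5 [290.5 215.9] [ 0.4513 -0.1019  0.011 ]
flux_bottle top 0.66 [262.9 244.6] [ 0.3978 -0.1408  0.    ]
flux_bottle side 0.54 [306.6 210. ] [ 0.4076 -0.1461  0.    ]
solder_spool top 0.76 [318.1 153. ] [ 0.6816 -0.309   0.    ]
solder_spool side 0.61 [219.4 176.9] [ 0.6624 -0.3058  0.    ]
1.2
```

```bash
ls pics
```

```text
side0.png
sideA.png
top0.png
topA.png
topB.png
```

View pics/topA.png

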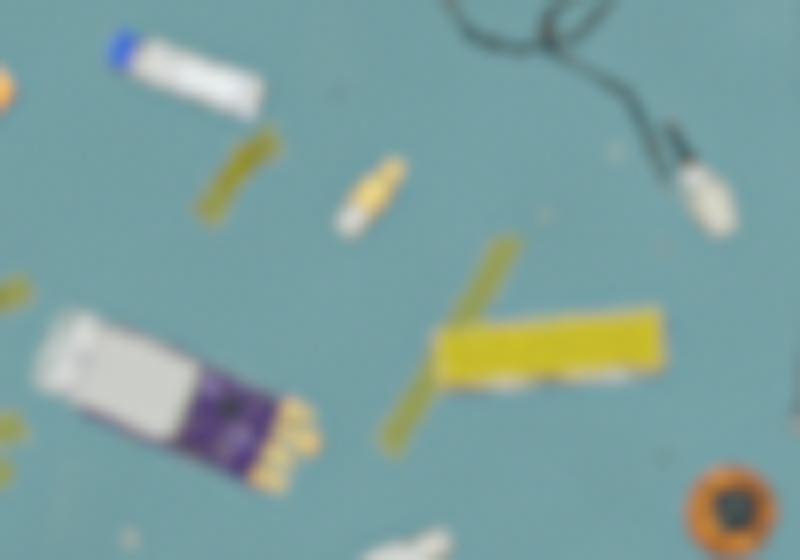

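View pics/topB.png

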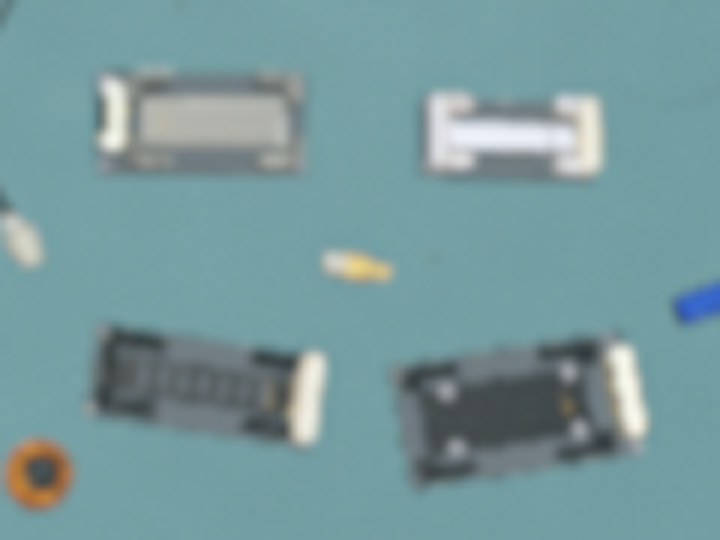

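View pics/sideA.png

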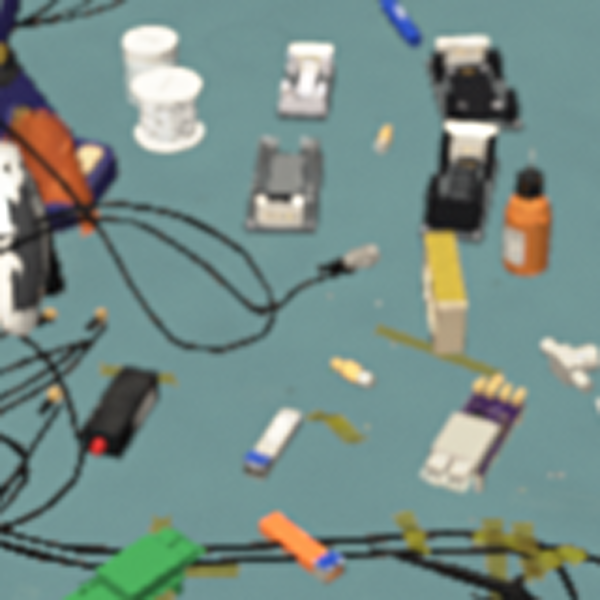

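Candidates: board: purple at top (197,232) against green (152,163), and the purple one fits. Transceiver: silvery with blue latch at (200,189) against orange (168,195), and the silvery one fits; the enlarged crop confirms both. Next I'll fit poses using model outlines.

```bash
cat > fit.py <<'E'
from h import *
def box(x0,x1,y0,y1,z0,z1): return np.array([[x,y,z] for x in(x0,x1) for y in(y0,y1) for z in(z0,z1)])/1000
M=dict(board_center=[box(-18,18,-38,38,0,13),box(-16,16,-10,46,8,24),box(-14,14,-61,-38,6,13)],
 fan_center=[box(-10,10,-42,42,0,42)],supply_center=[box(-13,13,-33,33,0,22),box(-5,5,33,41,5,15)],
 transceiver_center=[box(-7,7,-29.5,29.5,0,12)])
def world(P,pose,z=0):
    x,y,a=pose;c,s=np.cos(a),np.sin(a)
    return P@np.array([[c,s,0],[-s,c,0],[0,0,1]])+[x,y,z]
S=8
def render(cam,boxes,pose,roi):
    l,t,w,h=roi;m=np.zeros((h*S,w*S),np.uint8)
    for b in boxes:
        q=cam.proj(world(b,pose));q=((q-[l,t]+.5)*S-.5)
        cv2.fillConvexPoly(m,cv2.convexHull(q.astype(np.float32)).round().astype(np.int32),255)
    return cv2.resize(m,(w,h),interpolation=cv2.INTER_AREA)/255.
E
python3 - <<'E'
from fit import *;from cell import env
import pickle
C={n:Cam(env.get_image(n)) for n in("top","side")}
out={}
for l in M:
  for n in C:
    for r in env.outline_of(n,l)[:3]:
      m=r["mask"];v,u=np.nonzero(m);print(l,n,round(r["p"],2),r["bbox"],m.sum(),(u.mean().round(1),v.mean().round(1)))
      out.setdefault((l,n),[]).append(r)
for l in("contacts_board","contacts_fan","contacts_supply","contacts_transceiver"): print(l,len(env.outline_of("top",l)))
pickle.dump(({n:env.get_image(n) for n in C},out),open("d.pkl","wb"));print(env.get_state()["time_s"])
E
```

```text
board_center top 0.76 [140.0, 151.7, 25.9, 24.5] 332 (np.float64(152.1), np.float64(163.5))
board_center side 0.94 [278.9, 240.9, 31.8, 27.1] 481 (np.float64(295.8), np.float64(255.8))
board_center side 0.82 [178.8, 281.2, 47.1, 33.0] 625 (np.float64(201.9), np.float64(296.8))
fan_center side 0.77 [284.8, 201.9, 9.4, 30.4] 295 (np.float64(287.6), np.float64(218.1))
fan_center side 0.16 [206.9, 159.4, 18.3, 19.9] 379 (np.float64(214.9), np.float64(168.4))
supply_center top 0.53 [193.2, 153.3, 26.3, 10.9] 175 (np.float64(205.0), np.float64(156.8))
supply_center side 0.82 [191.9, 235.6, 20.9, 26.5] 330 (np.float64(202.0), np.float64(249.2))
transceiver_center top 0.47 [160.6, 185.3, 13.3, 19.1] 91 (np.float64(168.0), np.float64(195.7))
transceiver_center side 0.67 [238.1, 280.9, 22.9, 14.3] 169 (np.float64(250.2), np.float64(285.4))
contacts_board 1
contacts_fan 1
contacts_supply 2
contacts_transceiver 1
2.0
```

```bash
cat > parts.py <<'E'
from fit import *;import pickle
I,out=pickle.load(open("d.pkl","rb"));C={n:Cam(I[n]) for n in I}
from scipy.optimize import minimize
init=dict(board_center=(.44,.052,-.35),fan_center=(.455,-.078,.05),supply_center=(.661,.04,-.35),transceiver_center=(.567,.053,-.35))
def soft(cam,roi):
    l,t,w,h=roi;im=cv2.cvtColor(cam.img,cv2.COLOR_BGR2LAB).astype(float)[t:t+h,l:l+w]
    bg=np.median(im.reshape(-1,3),0) ;d=np.linalg.norm((im-bg)*[.7,1.3,1.3],axis=2);return np.clip((d-8)/30,0,1)
def roiof(cam,l,p):
    q=np.vstack([cam.proj(world(b,p)) for b in M[l]]);a=q.min(0)-9;b=q.max(0)+9
    return tuple(map(int,(*a,*(b-a))))
if __name__=="__main__":
  for l in M:
    rois={n:roiof(C[n],l,init[l]) for n in C};sm={}
    for n in C:
        m=soft(C[n],rois[n])
        if l=="fan_center":  # drop olive tape: keep bright yellow/cream (high V)
            hsv=cv2.cvtColor(C[n].img,cv2.COLOR_BGR2HSV);a,t,w,h=rois[n];v=hsv[t:t+h,a:a+w]
            m=m*(v[...,0]<35)*(v[...,2]>(175 if n=="top" else 165))
        # keep component near predicted
        k=(m>.3).astype(np.uint8);nn,lab=cv2.connectedComponents(k);r=render(C[n],M[l],init[l],rois[n])
        best=max(range(1,nn),key=lambda i:((lab==i)*r).sum());m=m*(cv2.dilate((lab==best).astype(np.uint8),np.ones((3,3)))>0);sm[n]=m
    def cost(p,ns=("top","side")):
        c=0
        for n in ns:
            r=render(C[n],M[l],p,rois[n]);c+=((r-sm[n])**2).sum()/r.sum()
        return c
    res={}
    for ns in(("top",),("side",),("top","side")):
        best=None
        for da in(-.12,0,.12):
            p0=np.array(init[l])+[0,0,da]
            s=np.vstack([p0,p0+[.008,0,0],p0+[0,.008,0],p0+[0,0,.15]])
            o=minimize(cost,p0,args=(ns,),method="Nelder-Mead",options=dict(initial_simplex=s,xatol=1e-4,fatol=1e-4))
            if best is None or o.fun<best.fun:best=o
        print(l,ns,best.x.round(4),round(best.fun,3));res[ns]=best.x
    p=res[("top","side")];row=[]
    for n in C:
        a,t,w,h=rois[n];z=8;im=cv2.resize(C[n].img[t:t+h,a:a+w],None,fx=z,fy=z,interpolation=cv2.INTER_CUBIC)
        for b in M[l]:
            q=((C[n].proj(world(b,p))-[a,t]+.5)*z).astype(np.float32);cv2.polylines(im,[cv2.convexHull(q).astype(np.int32)],True,(0,0,255),1)
            q2=q[[1,3,7,5]].astype(np.int32);cv2.polylines(im,[q2],True,(0,255,0),1)
        row.append(cv2.copyMakeBorder(im,0,max(0,420-im.shape[0]),0,0,cv2.BORDER_CONSTANT)[:420])
    cv2.imwrite(f"pics/fit_{l}.png",np.hstack(row)[:, :800])
E
python3 parts.py
```

```text
board_center ('top',) [ 0.4403  0.0622 -0.3943] 0.103
board_center ('side',) [ 0.4399  0.0556 -0.3664] 0.287
board_center ('top', 'side') [ 0.4394  0.0584 -0.3712] 0.435
fan_center ('top',) [ 0.4595 -0.081   0.1   ] 0.069
fan_center ('side',) [ 0.4584 -0.0826  0.0701] 0.075
fan_center ('top', 'side') [ 0.4589 -0.0819  0.0803] 0.171
supply_center ('top',) [ 0.6609  0.0419 -0.2602] 0.191
supply_center ('side',) [ 0.6618  0.0425 -0.3062] 0.611
supply_center ('top', 'side') [ 0.6616  0.0421 -0.2903] 0.809
transceiver_center ('top',) [ 0.5638  0.0604 -0.345 ] 0.026
transceiver_center ('side',) [ 0.5635  0.0604 -0.3276] 0.134
transceiver_center ('top', 'side') [ 0.5636  0.0598 -0.3363] 0.163
```

```bash
cd pics
python3 - <<'E'
import cv2,numpy as np
a=[cv2.imread(f"fit_{l}_center.png") for l in("board","fan","supply","transceiver")]
c=[cv2.copyMakeBorder(cv2.resize(i,None,fx=.7,fy=.7),0,0,0,400,cv2.BORDER_CONSTANT)[:290,:400] for i in a]
cv2.imwrite("fits.png",np.vstack([np.hstack(c[:2]),np.hstack(c[2:])]))
E
```

```text
(no output)
```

View pics/fits.png

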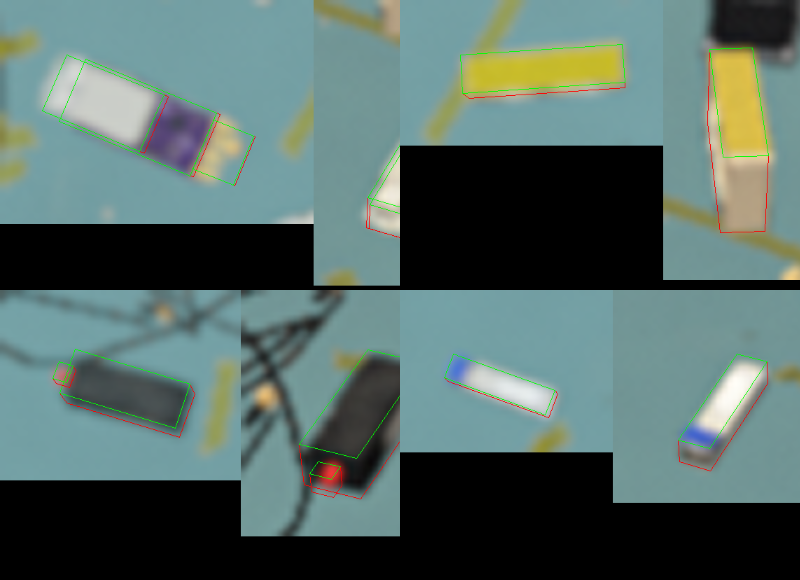

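```bash
cat > nests.py <<'E'
from fit import *;import pickle,sys
I,out=pickle.load(open("d.pkl","rb"));C={n:Cam(I[n]) for n in I}
N=dict(board=(43,83,13,-54),fan=(27,91,24,-45.5),supply=(33,73,13,46.5),transceiver=(21,66,13,-33))
def draw(poses,fn,z=9):
    tiles=[]
    for k,p in poses.items():
        W,L,H,s=N[k];row=[]
        for n in C:
            c=C[n];q0=c.proj([[p[0],p[1],.011]])[0].astype(int);hw,hh=(21,16) if n=="top" else (16,16)
            a,t=q0[0]-hw,q0[1]-hh;im=cv2.resize(c.img[t:t+2*hh,a:a+2*hw],None,fx=z,fy=z,interpolation=cv2.INTER_CUBIC)
            def pl(P,col,zz): 
                q=((c.proj(world(np.array([[*v,zz] for v in P])/1000,p))-[a,t]+.5)*z).astype(np.int32);cv2.polylines(im,[q],True,col,1)
            R=[(-W/2,-L/2),(W/2,-L/2),(W/2,L/2),(-W/2,L/2)]
            pl(R,(0,255,0),11);pl(R,(0,0,255),11+H);pl([(-W/2,s),(W/2,s)],(255,0,255),11)
            pl([(-4,0),(4,0)],(255,255,0),11)
            row.append(im[:, :378] if n=="top" else im[:288,:])
        tiles.append(np.hstack(row))
    h=max(t.shape[0] for t in tiles);w=max(t.shape[1] for t in tiles)
    cv2.imwrite(fn,np.vstack([cv2.resize(t,(w,h)) for t in tiles]))
E
python3 - <<'E'
from nests import *
P=dict(board=(.437,-.387,.13),fan=(.445,-.234,-.06),supply=(.579,-.24,0),transceiver=(.571,-.380,0))
draw({k:P[k] for k in("board","fan")},"pics/n1.png");draw({k:P[k] for k in("supply","transceiver")},"pics/n2.png")
E
```

```text
(no output)
```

View pics/n1.png

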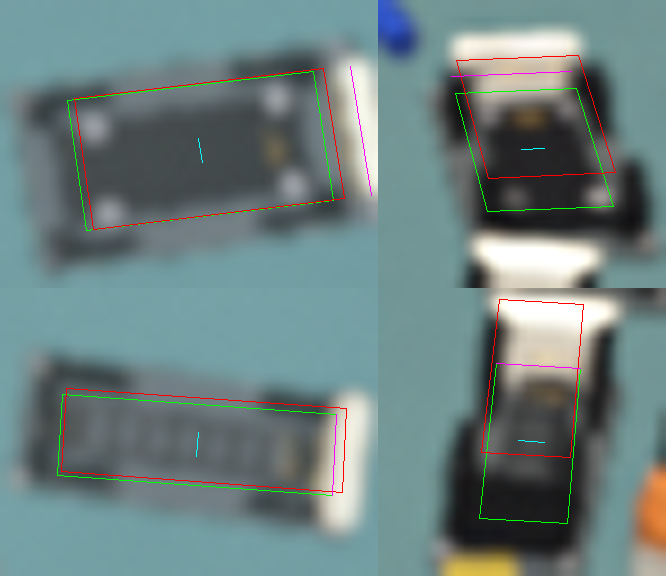

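View pics/n2.png

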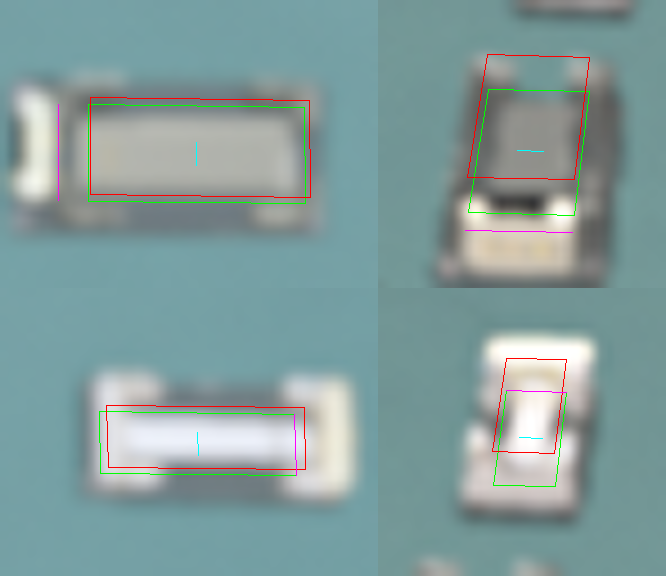

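Run:
```python
from nests import *
def crop(n,u,v,hw,hh,z): 
    im=C[n].img[v-hh:v+hh,u-hw:u+hw];im=cv2.resize(im,None,fx=z,fy=z,interpolation=cv2.INTER_LANCZOS4)
    im=cv2.convertScaleAbs(im,alpha=1.5,beta=10)
    for i in range(0,2*hw,5): cv2.putText(im,str(u-hw+i),(i*z,10),0,.35,(0,0,255));cv2.line(im,(i*z,12),(i*z,18),(0,0,255),1)
    for i in range(0,2*hh,5): cv2.putText(im,str(v-hh+i),(0,i*z+4),0,.35,(0,0,255))
    return im
a=crop("top",346,233,23,16,16);cv2.imwrite("pics/c1.png",a)
b=[crop("side",u,v,13,16,16) for u,v in((294,160),(292,188))];cv2.imwrite("pics/c2.png",cv2.resize(np.hstack(b),(780,480)))
```

```text
(no output)
```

View pics/c1.png

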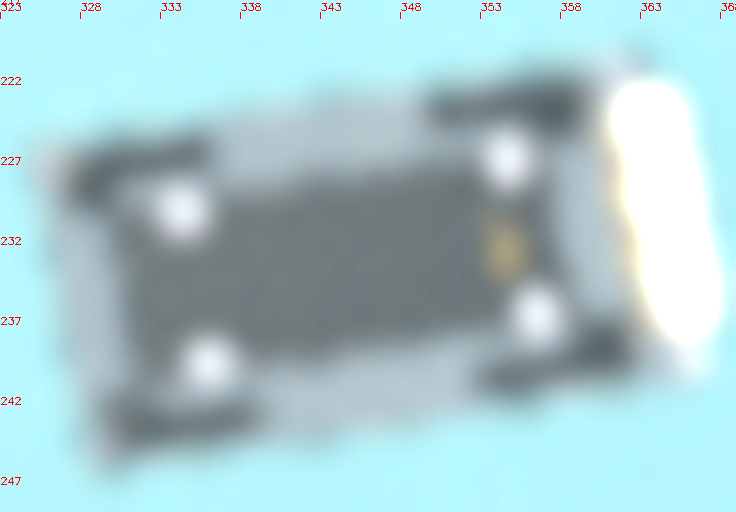

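View pics/c2.png

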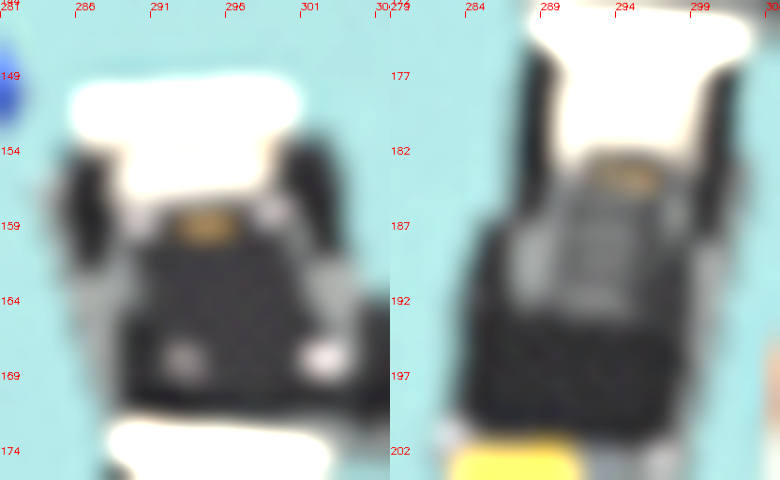

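```bash
cat > crop.py <<'E'
from nests import *
def crop(cam,u,v,hw,hh,z): 
    im=cam.img[v-hh:v+hh,u-hw:u+hw];im=cv2.resize(im,None,fx=z,fy=z,interpolation=cv2.INTER_LANCZOS4)
    im=cv2.convertScaleAbs(im,alpha=1.2,beta=0)
    for i in range(0,2*hw,5): 
        x=int((i+.5)*z);cv2.putText(im,str(u-hw+i),(x-8,10),0,.35,(0,0,255));cv2.line(im,(x,12),(x,18),(0,0,255),1)
    for i in range(0,2*hh,5): 
        y=int((i+.5)*z);cv2.putText(im,str(v-hh+i),(0,y+4),0,.35,(0,0,255));cv2.line(im,(22,y),(27,y),(0,0,255),1)
    return im
E
python3 - <<'E'
from crop import *
cv2.imwrite("pics/c3.png",crop(C["top"],295,228,23,14,17));
cv2.imwrite("pics/c4.png",np.vstack([crop(C["top"],294,185,23,11,16),crop(C["top"],346,187,23,11,16)]))
d=np.array([[334.3,230],[354.6,226.7],[336,239.5],[356.4,236.5]])-.5
w=C["top"].at(d,.011);print(w.round(4),w.mean(0),C["top"].at([[343.9,232.5]],.024))
E
```

```text
[[ 0.4447 -0.3514  0.011 ]
 [ 0.4552 -0.4123  0.011 ]
 [ 0.4166 -0.356   0.011 ]
 [ 0.4262 -0.417   0.011 ]] [ 0.43568256 -0.38417903  0.011     ] [[ 0.43542375 -0.37852147  0.024     ]]
```

View pics/c3.png

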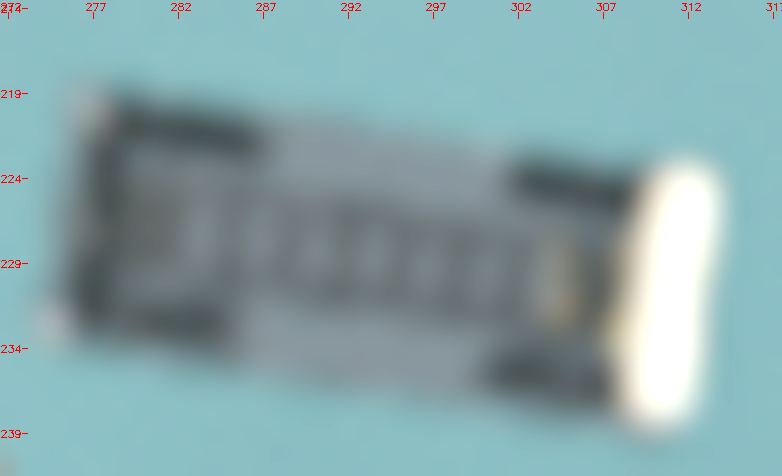

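View pics/c4.png

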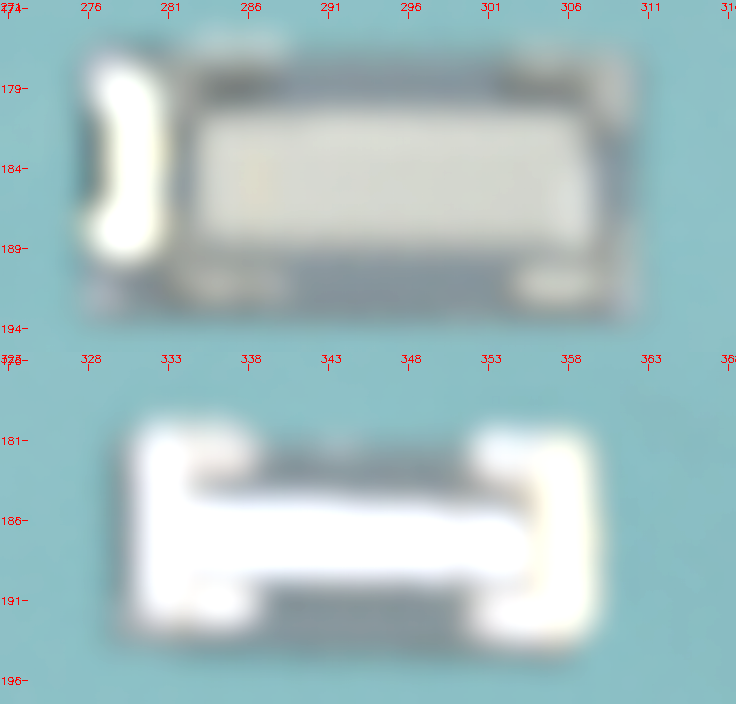

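Run:
```python
from nests import *
t=C["top"]
for n,p,z in(("board gap",(343.9,232.5),.0145),("board strip",(361.7,230.8),.011),("fan gap",(293.4,228.5),.02),("fan strip",(308.3,229.8),.011),("fan floor",(293.4,228.7),.011),("sup gap",(295.2,184.7),.0145),("sup floor",(295.5,184.7),.011),("sup strip",(280.9,184),.025),("tr gap",(345.3,186.9),.0145),("tr floor",(345.3,187.2),.011),("tr strip",(355.7,187.5),.011)):
    print(n,t.at([p],z)[0].round(4))
P=dict(board=(.4355,-.382,.163),fan=(.446,-.2335,-.13),supply=(.579,-.2415,0),transceiver=(.5735,-.380,-.03))
draw({k:P[k] for k in("board","fan")},"pics/n3.png");draw({k:P[k] for k in("supply","transceiver")},"pics/n4.png")
```

```text
board gap [ 0.4359 -0.3806  0.0145]
board strip [ 0.4418 -0.4348  0.011 ]
fan gap [ 0.4457 -0.2301  0.02  ]
fan strip [ 0.4429 -0.2753  0.011 ]
fan floor [ 0.4456 -0.2309  0.011 ]
sup gap [ 0.5781 -0.2362  0.0145]
sup floor [ 0.5787 -0.2375  0.011 ]
sup strip [ 0.5778 -0.1924  0.025 ]
tr gap [ 0.5734 -0.3878  0.0145]
tr floor [ 0.573  -0.3886  0.011 ]
tr strip [ 0.5725 -0.4203  0.011 ]
```

View pics/n3.png

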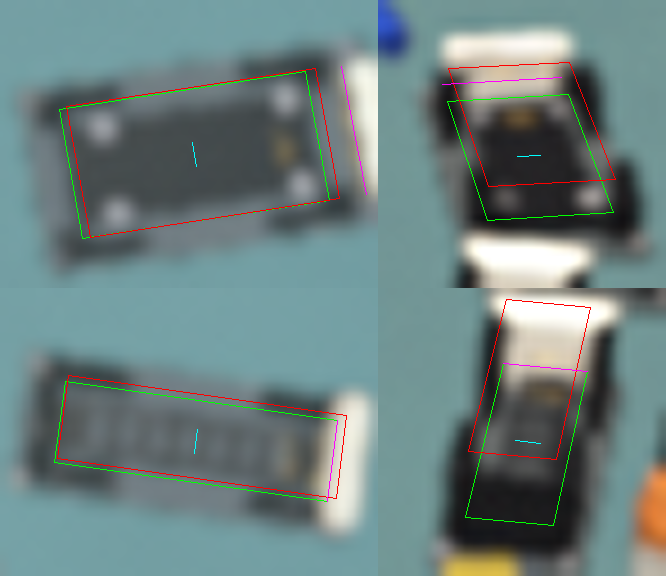

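View pics/n4.png

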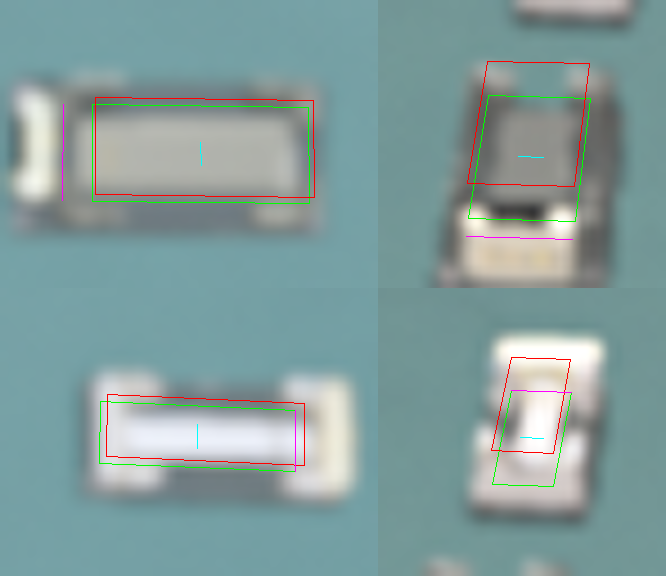

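Run:
```python
from nests import *
c=C["top"];P=dict(board=(.4355,-.382,.163),fan=(.446,-.231,-.11),supply=(.579,-.238,0),transceiver=(.5735,-.387,-.03))
lab=cv2.cvtColor(c.img,cv2.COLOR_BGR2LAB).astype(float)
for k,p in P.items():
    u,v=c.proj([[p[0],p[1],.011]])[0].astype(int);hw,hh=26,17
    a,t=u-hw,v-hh;im=lab[t:t+2*hh,a:a+2*hw];bg=np.median(np.vstack([im[:3].reshape(-1,3),im[-3:].reshape(-1,3)]),0)
    d=np.linalg.norm((im-bg)*[.6,1.3,1.3],axis=2);d=cv2.resize(d,None,fx=8,fy=8,interpolation=cv2.INTER_CUBIC)
    for th in(9,13):
        m=(d>th).astype(np.uint8);n,L,st,ce=cv2.connectedComponentsWithStats(m);i=L[hh*8,hw*8] or 1+np.argmax(st[1:,4])
        q=np.argwhere(L==i)[:,::-1]/8-.5+[a+.5/8,t+.5/8]
        w=c.at(q,.008)[:,:2];mu=w.mean(0);ev,E=np.linalg.eigh(np.cov(w.T));y=E[:,1]*np.sign(E[1,1]);psi=np.arctan2(-y[0],y[1])
        r=cv2.minAreaRect((w*1000).astype(np.float32));print(k,th,mu.round(4),"psi",psi.round(3),"rect",np.round(r[0],1),np.round(r[1],1),round(r[2],1))
```

```text
board 9 [ 0.4354 -0.3886] psi 0.169 rect [ 435.5 -389.4] [ 66.4 126.6] 9.6
board 13 [ 0.4355 -0.3888] psi 0.169 rect [ 435.7 -389.9] [ 64.3 124.6] 9.6
fan 9 [ 0.4453 -0.2331] psi -0.128 rect [ 445.4 -232.9] [119.1  51.5] 82.9
fan 13 [ 0.4453 -0.2335] psi -0.128 rect [ 445.4 -233.4] [117.3  49.8] 83.1
supply 9 [ 0.5777 -0.2296] psi 0.005 rect [ 578.5 -229.7] [ 56.2 108.2] 0.2
supply 13 [ 0.5774 -0.2296] psi 0.007 rect [ 577.4 -229.1] [105.8  53.2] 89.5
transceiver 9 [ 0.5723 -0.3876] psi 0.003 rect [ 573.3 -387.8] [96.2 47.7] 89.2
transceiver 13 [ 0.5726 -0.3883] psi 0.002 rect [ 573.4 -388.2] [93.9 45.5] 89.5
```

Measured so far: nest poses are consistent to about 2 mm across the strip, block and floor features. Now I'll write the motion helper.

```bash
cat > go.py <<'E'
# usage: go.py x y z psi [psi in part frame; tool x along part x]
import sys;from cell import env;import numpy as np
from scipy.spatial.transform import Rotation as Ro
s=env.get_state();R=Ro.from_rotvec(s["orientation"]).as_matrix();p=s["tool_pos"]
x,y,z,a=map(float,sys.argv[1:5])
d=R.T@(np.array([x,y,z])-p)*100
phi=np.arctan2(R[1,0],R[0,0]);sp=-((a-phi+np.pi)%(2*np.pi)-np.pi)
print("t",round(s["time_s"],2),"tcp",p.round(4),"phi",round(phi,3),"tz",R[:,2].round(3),"grip",round(s["gripper_width"],4),"F",s["wrist_force"].round(1))
print("slide",d.round(2),"spin",round(sp,3),"rows",int(np.ceil(max(np.linalg.norm(d)/4.17,abs(sp)/.125))))
E
python3 go.py .5636 .060 .15 -.336
```

```text
t 2.0 tcp [0.1638 0.629  0.2055] phi 1.316 tz [-0.  0. -1.] grip 0.0942 F [-0.3  0.4 -0. ]
slide [-44.99  53.03   5.54] spin 1.652 rows 17
```

Call:
{"fn": "apply_moves", "kwargs": {
  "increments": [
    {"claw":6,"slide":[-45,53,5.5],"spin":1.65},
    {"claw":6,"slide":[-45,53,5.5],"spin":1.65},
    {"claw":6,"slide":[-45,53,5.5],"spin":1.65},
    {"claw":6,"slide":[-45,53,5.5],"spin":1.65},
    {"claw":6,"slide":[-45,53,5.5],"spin":1.65},
    {"claw":6,"slide":[-45,53,5.5],"spin":1.65},
    {"claw":6,"slide":[-45,53,5.5],"spin":1.65},
    {"claw":6,"slide":[-45,53,5.5],"spin":1.65},
    {"claw":6,"slide":[-45,53,5.5],"spin":1.65},
    {"claw":6,"slide":[-45,53,5.5],"spin":1.65},
    {"claw":6,"slide":[-45,53,5.5],"spin":1.65},
    {"claw":6,"slide":[-45,53,5.5],"spin":1.65}
  ]
}}

```text
time_s: 3.0
tool_pos: [0.4511, 0.2196, 0.1662]
orientation: [-3.127, 0.298, -0.001]
wrist_force: [1.0, 0.5, -0.1]
gripper_width: 0.06
```

```bash
python3 go.py .5636 .060 .10 -.336
```

```text
t 3.0 tcp [0.4511 0.2196 0.1662] phi -0.19 tz [ 0.001  0.001 -1.   ] grip 0.06 F [ 1.   0.5 -0.1]
slide [14.05 13.56  6.62] spin 0.146 rows 5
```

Call:
{"fn": "apply_moves", "kwargs": {
  "increments": [
    {"claw":5,"slide":[14,13.6,6.6],"spin":0.146},
    {"claw":5,"slide":[14,13.6,6.6],"spin":0.146},
    {"claw":5,"slide":[14,13.6,6.6],"spin":0.146},
    {"claw":5,"slide":[14,13.6,6.6],"spin":0.146},
    {"claw":5,"slide":[14,13.6,6.6],"spin":0.146},
    {"claw":5,"slide":[14,13.6,6.6],"spin":0.146},
    {"claw":5,"slide":[14,13.6,6.6],"spin":0.146}
  ]
}}

```text
time_s: 3.58
tool_pos: [0.5636, 0.0565, 0.0995]
orientation: [3.095, -0.533, 0.0]
wrist_force: [-1.2, 1.5, 0.5]
gripper_width: 0.0499
```

```bash
python3 go.py .5636 .060 .005 -.336
python3 - <<'E'
from h import *;from cell import env
r=[]
for n in("top","side"):
    c=Cam(env.get_image(n));s=env.get_state()["tool_pos"];q=c.proj([s,[.5636,.06,.006]]);print(n,q)
    u,v=q[0].astype(int);hw,hh=32,40;z=6
    im=cv2.resize(c.img[v-hh:v+hh,u-hw:u+hw],None,fx=z,fy=z,interpolation=cv2.INTER_CUBIC)
    for p,col in zip(q,((0,0,255),(0,255,0))): cv2.drawMarker(im,tuple(((p-[u-hw,v-hh]+.5)*z).astype(int)),col,0,14,1)
    r.append(im)
cv2.imwrite("pics/g1.png",np.hstack(r))
E
```

```text
t 3.58 tcp [0.5636 0.0565 0.0995] phi -0.341 tz [ 0.    -0.001 -1.   ] grip 0.0499 F [-1.2  1.5  0.5]
slide [-0.12 -0.34  9.45] spin -0.005 rows 3
top [[192.54344852 183.35537996]
 [197.53276256 188.64440296]]
side [[241.7631366  225.08998203]
 [242.32285154 257.18634726]]
```

View pics/g1.png

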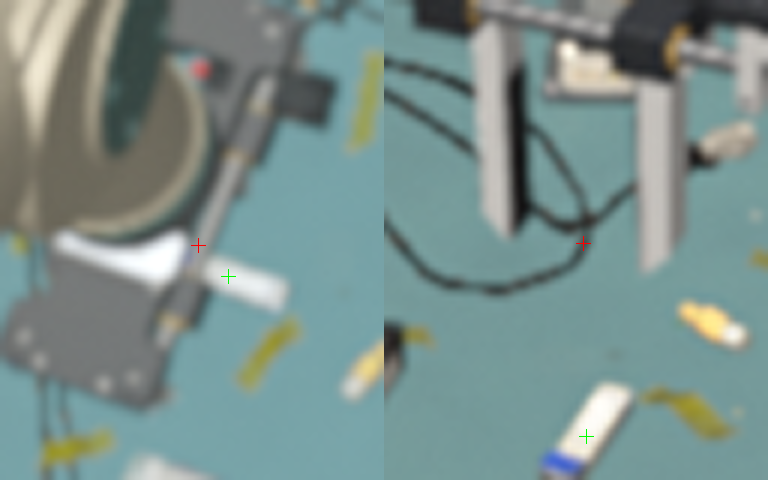

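The side view shows the TCP (red) midway between the finger tips, and the calibration agrees to about 1 px. Descending.

Call:
{"fn": "apply_moves", "kwargs": {
  "increments": [
    {"claw":5,"slide":[-0.1,-0.3,4],"spin":0},
    {"claw":5,"slide":[-0.1,-0.3,7],"spin":0},
    {"claw":5,"slide":[-0.1,-0.3,9.3],"spin":0},
    {"claw":5,"slide":[-0.1,-0.3,9.5],"spin":0},
    {"claw":5,"slide":[-0.1,-0.3,9.5],"spin":0},
    {"claw":0.8,"slide":[-0.1,-0.3,9.5],"spin":0},
    {"claw":0.8,"slide":[-0.1,-0.3,9.5],"spin":0},
    {"claw":0.8,"slide":[-0.1,-0.3,9.5],"spin":0},
    {"claw":0.8,"slide":[-0.1,-0.3,9.5],"spin":0},
    {"claw":0.8,"slide":[-0.1,-0.3,9.5],"spin":0},
    {"claw":0.8,"slide":[-0.1,-0.3,9.5],"spin":0},
    {"claw":0.8,"slide":[-0.1,-0.3,9.5],"spin":0}
  ],
  "squeeze": 20
}}

```text
time_s: 4.68
tool_pos: [0.5629, 0.0641, 0.0057]
orientation: [-3.096, 0.524, -0.0]
wrist_force: [0.3, -0.6, 4.1]
gripper_width: 0.0134
```

```bash
python3 go.py .5636 .060 .12 -.336
```

```text
t 4.68 tcp [0.5629 0.0641 0.0057] phi -0.335 tz [ 0.001  0.002 -1.   ] grip 0.0134 F [ 0.3 -0.6  4.1]
slide [  0.2    0.34 -11.43] spin 0.001 rows 3
```

Call:
{"fn": "apply_moves", "kwargs": {
  "increments": [
    {"claw":0.8,"slide":[0,0,-3],"spin":0},
    {"claw":0.8,"slide":[0,0,-7],"spin":0},
    {"claw":0.8,"slide":[0,0,-11],"spin":0},
    {"claw":0.8,"slide":[0,0,-12],"spin":0},
    {"claw":0.8,"slide":[0,0,-12],"spin":0},
    {"claw":0.8,"slide":[0,0,-12],"spin":0}
  ]
}}

```text
time_s: 5.18
tool_pos: [0.5626, 0.0642, 0.1255]
orientation: [-3.095, 0.523, -0.001]
wrist_force: [-0.5, 1.1, -0.1]
gripper_width: 0.0134
```

```bash
cat > held.py <<'E'
import sys;from fit import *;from cell import env;from scipy.spatial.transform import Rotation as Ro
# draw model of held part at tool pose: name, dy(part centre rel TCP along part y, m), dz (underside below TCP, m)
l=sys.argv[1];dy=float(sys.argv[2]);dz=float(sys.argv[3]);fn=sys.argv[4]
r=[]
for n in("top","side"):
    c=Cam(env.get_image(n));s=env.get_state();R=Ro.from_rotvec(s["orientation"]).as_matrix();p=s["tool_pos"];phi=np.arctan2(R[1,0],R[0,0])
    pose=(p[0]-np.sin(phi)*dy,p[1]+np.cos(phi)*dy,phi)
    u,v=c.proj([p])[0].astype(int);hw,hh=24,28;z=10 if n=="side" else 6
    im=cv2.resize(c.img[v-hh:v+hh,u-hw:u+hw],None,fx=z,fy=z,interpolation=cv2.INTER_CUBIC)
    for b in M[l]:
        q=((c.proj(world(b,pose,p[2]+dz))-[u-hw,v-hh]+.5)*z).astype(np.int32)
        cv2.polylines(im,[q[[1,3,7,5]]],True,(0,255,0),1);cv2.polylines(im,[q[[0,2,6,4]]],True,(0,0,255),1)
    r.append(cv2.resize(im,(400,int(400*hh/hw))))
print(p,phi,s["time_s"],s["gripper_width"]);cv2.imwrite(fn,np.hstack(r))
E
python3 held.py transceiver_center -.004 -.0055 pics/h1.png; python3 go.py .573 -.387 .12 -.005
```

```text
[0.5613734  0.06404178 0.12390506] -0.3349448642025611 5.2833 0.013266351199667431
t 5.28 tcp [0.5614 0.064  0.1239] phi -0.335 tz [-0.003  0.002 -1.   ] grip 0.0133 F [-0.1  0.3 -1.3]
slide [15.93 42.22  0.3 ] spin -0.33 rows 11
```

View pics/h1.png

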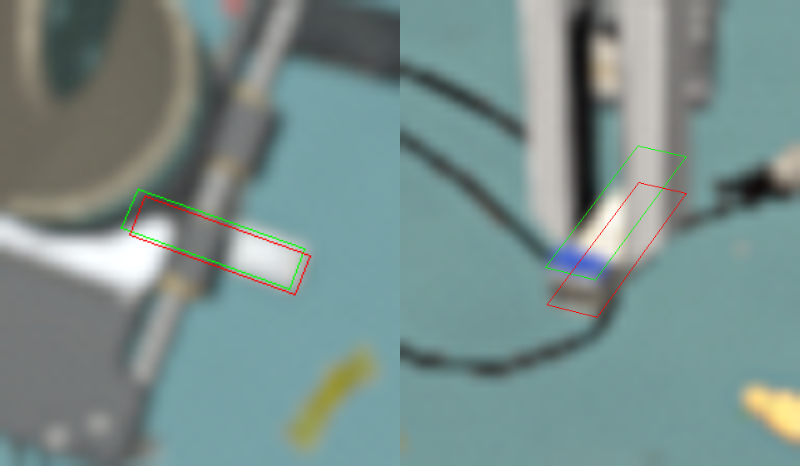

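Call:
{"fn": "apply_moves", "kwargs": {
  "increments": [
    {"claw":0.8,"slide":[15.9,41.8,0],"spin":-0.33},
    {"claw":0.8,"slide":[15.9,41.8,0],"spin":-0.33},
    {"claw":0.8,"slide":[15.9,41.8,0],"spin":-0.33},
    {"claw":0.8,"slide":[15.9,41.8,0],"spin":-0.33},
    {"claw":0.8,"slide":[15.9,41.8,0],"spin":-0.33},
    {"claw":0.8,"slide":[15.9,41.8,0],"spin":-0.33},
    {"claw":0.8,"slide":[15.9,41.8,0],"spin":-0.33},
    {"claw":0.8,"slide":[15.9,41.8,0],"spin":-0.33},
    {"claw":0.8,"slide":[15.9,41.8,0],"spin":-0.33},
    {"claw":0.8,"slide":[15.9,41.8,0],"spin":-0.33},
    {"claw":0.8,"slide":[15.9,41.8,0],"spin":-0.33},
    {"claw":0.8,"slide":[15.9,41.8,0],"spin":-0.33}
  ]
}}

```text
time_s: 6.28
tool_pos: [0.5698, -0.3924, 0.1204]
orientation: [3.138, -0.023, -0.01]
wrist_force: [-0.4, -0.5, -0.2]
gripper_width: 0.0135
```

```bash
python3 held.py transceiver_center -.004 -.0055 pics/h2.png;python3 go.py .573 -.383 .045 -.005
```

```text
[ 0.57208307 -0.38383837  0.12021845] -0.008211275674355742 6.3833 0.013384069315775094
t 6.38 tcp [ 0.5721 -0.3838  0.1202] phi -0.008 tz [-0.006  0.004 -1.   ] grip 0.0134 F [ 0.5  0.6 -0.3]
slide [ 0.14 -0.05  7.52] spin -0.003 rows 2
```

View pics/h2.png

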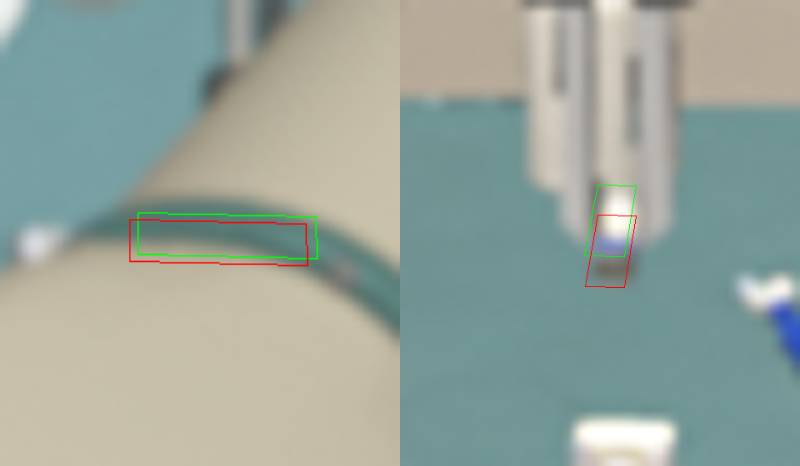

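Call:
{"fn": "apply_moves", "kwargs": {
  "increments": [
    {"claw":0.8,"slide":[0.1,0,4],"spin":0},
    {"claw":0.8,"slide":[0.1,0,7],"spin":0},
    {"claw":0.8,"slide":[0.1,0,8.5],"spin":0},
    {"claw":0.8,"slide":[0.1,0,8.6],"spin":0},
    {"claw":0.8,"slide":[0.1,0,8.6],"spin":0}
  ]
}}

```text
time_s: 6.8
tool_pos: [0.5722, -0.3806, 0.0324]
orientation: [-3.134, 0.01, 0.014]
wrist_force: [0.1, -0.1, 1.2]
gripper_width: 0.0134
```

```bash
python3 held.py transceiver_center -.004 -.0055 pics/h3.png;python3 go.py .573 -.383 .0165 -.005
```

```text
[ 0.57370279 -0.38282414  0.03517685] -0.006853071337203733 6.9 0.013824327911520861
t 6.9 tcp [ 0.5737 -0.3828  0.0352] phi -0.007 tz [-0.005  0.004 -1.   ] grip 0.0138 F [ 0.6  0.6 -0.8]
slide [-0.06  0.02  1.87] spin -0.002 rows 1
```

View pics/h3.png

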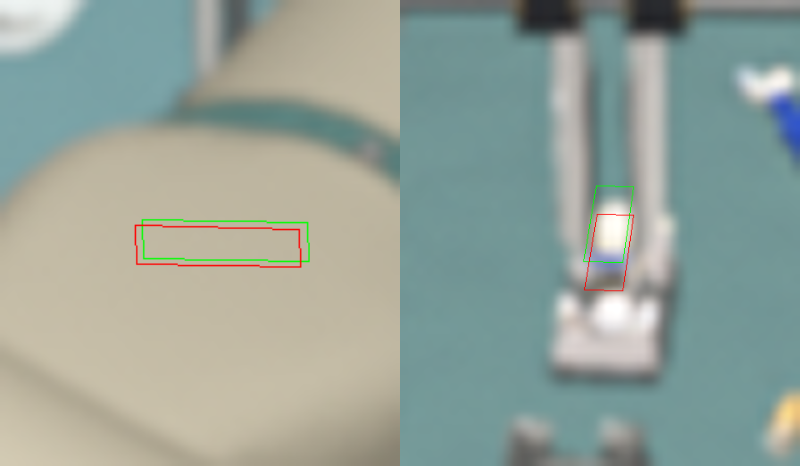

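Call:
{"fn": "apply_moves", "kwargs": {
  "increments": [
    {"claw":0.8,"slide":[-0.05,0,0.8],"spin":0},
    {"claw":0.8,"slide":[-0.05,0,1.4],"spin":0},
    {"claw":0.8,"slide":[-0.05,0,1.8],"spin":0},
    {"claw":0.8,"slide":[-0.05,0,1.8],"spin":0},
    {"claw":0.8,"slide":[-0.05,0,1.8],"spin":0}
  ]
}}

```text
time_s: 7.32
tool_pos: [0.573, -0.3827, 0.0171]
orientation: [-3.138, 0.011, 0.008]
wrist_force: [-0.2, 0.6, 0.3]
gripper_width: 0.0135
```

```bash
python3 held.py transceiver_center -.004 -.0055 pics/h4.png;python3 go.py .573 -.383 .0165 -.005
```

```text
[ 0.57303806 -0.38285132  0.01725828] -0.007029932163136426 7.4167 0.013735937209781144
t 7.42 tcp [ 0.573  -0.3829  0.0173] phi -0.007 tz [-0.005  0.004 -1.   ] grip 0.0137 F [-0.3 -0.5 -0.4]
slide [-0.    0.02  0.08] spin -0.002 rows 1
```

View pics/h4.png

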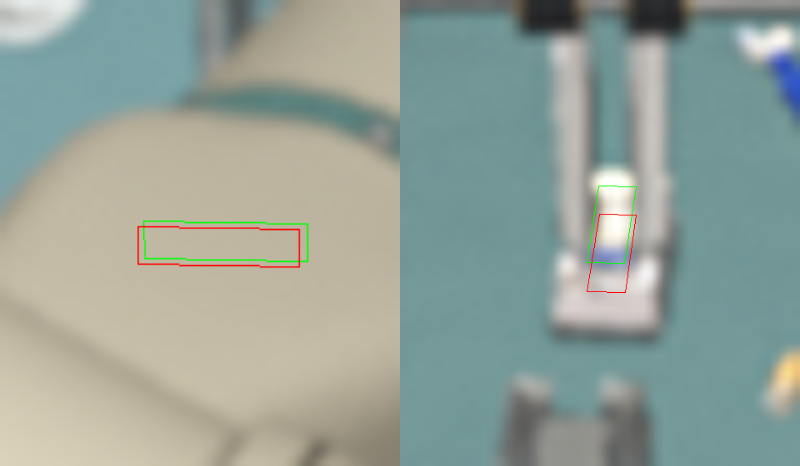

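Call:
{"fn": "apply_moves", "kwargs": {
  "increments": [
    {"claw":0.8,"slide":[0,0,0.1],"spin":0},
    {"claw":0.8,"slide":[0,0,0.2],"spin":0},
    {"claw":0.8,"slide":[0,0,0.2],"spin":0},
    {"claw":3.5,"slide":[0,0,0.1],"spin":0},
    {"claw":3.5,"slide":[0,0,0.1],"spin":0},
    {"claw":3.5,"slide":[0,0,0.1],"spin":0},
    {"claw":3.5,"slide":[0,0,-2],"spin":0},
    {"claw":3.5,"slide":[0,0,-6],"spin":0},
    {"claw":5,"slide":[0,0,-10],"spin":0},
    {"claw":5,"slide":[0,0,-13],"spin":0},
    {"claw":5,"slide":[0,0,-13],"spin":0}
  ]
}}

```text
time_s: 8.33
tool_pos: [0.5772, -0.3865, 0.1546]
orientation: [3.138, -0.011, 0.008]
wrist_force: [0.4, -0.4, -0.0]
gripper_width: 0.0495
```

```bash
python3 go.py .6616 .0421 .15 -.29
```

```text
t 8.33 tcp [ 0.5772 -0.3865  0.1546] phi -0.007 tz [ 0.005 -0.003 -1.   ] grip 0.0495 F [ 0.4 -0.4 -0. ]
slide [  8.13 -42.92   0.36] spin 0.283 rows 11
```

Next is the supply: I'll move above it, which also clears the view of the transceiver nest.

Call:
{"fn": "apply_moves", "kwargs": {
  "increments": [
    {"claw":6,"slide":[8.1,-42.9,0.3],"spin":0.283},
    {"claw":6,"slide":[8.1,-42.9,0.3],"spin":0.283},
    {"claw":6,"slide":[8.1,-42.9,0.3],"spin":0.283},
    {"claw":6,"slide":[8.1,-42.9,0.3],"spin":0.283},
    {"claw":6,"slide":[8.1,-42.9,0.3],"spin":0.283},
    {"claw":6,"slide":[8.1,-42.9,0.3],"spin":0.283},
    {"claw":6,"slide":[8.1,-42.9,0.3],"spin":0.283},
    {"claw":6,"slide":[8.1,-42.9,0.3],"spin":0.283},
    {"claw":6,"slide":[8.1,-42.9,0.3],"spin":0.283},
    {"claw":6,"slide":[8.1,-42.9,0.3],"spin":0.283},
    {"claw":6,"slide":[8.1,-42.9,0.3],"spin":0.283},
    {"claw":6,"slide":[8.1,-42.9,0.3],"spin":0.283}
  ]
}}

```text
time_s: 9.33
tool_pos: [0.6616, 0.0505, 0.1493]
orientation: [-3.109, 0.439, -0.007]
wrist_force: [0.3, -0.0, -0.1]
gripper_width: 0.06
```

```bash
python3 - <<'E'
from crop import *;from cell import env
C2={n:Cam(env.get_image(n)) for n in("top","side")}
a=crop(C2["top"],346,187,23,16,10);b=crop(C2["side"],250,162,16,16,10)
c=crop(C2["side"],210,245,30,28,8)
cv2.imwrite("pics/v1.png",np.hstack([a,b])); cv2.imwrite("pics/v2.png",c)
E
python3 go.py .6616 .0421 .005 -.29
```

```text
t 9.43 tcp [0.6609 0.0422 0.1499] phi -0.288 tz [ 0.004 -0.004 -1.   ] grip 0.0599 F [-0.8 -0.6  0.2]
slide [-0.   -0.05 14.49] spin 0.002 rows 4
```

View pics/v1.png

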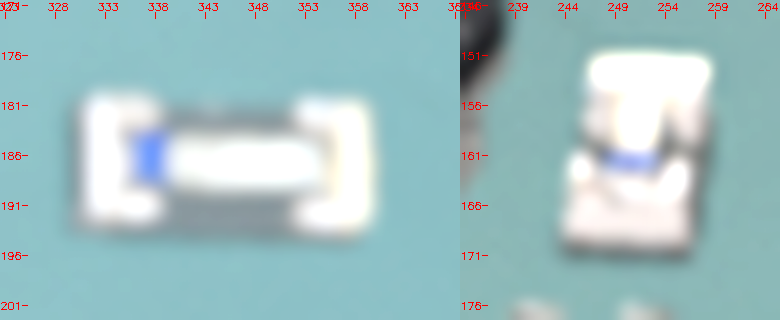

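View pics/v2.png

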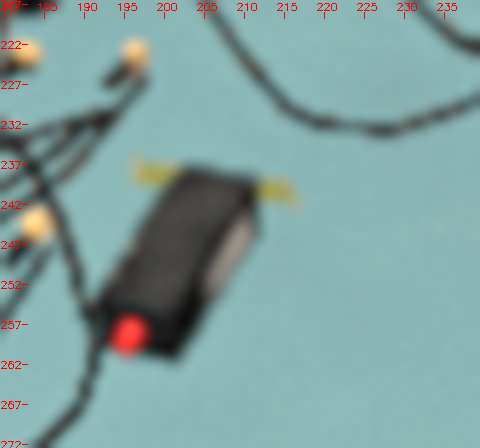

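The transceiver sits inside its blocks with the latch away from the strip. Now grasping the supply.

Call:
{"fn": "apply_moves", "kwargs": {
  "increments": [
    {"claw":6,"slide":[0,0,4],"spin":0},
    {"claw":6,"slide":[0,0,8],"spin":0},
    {"claw":6,"slide":[0,0,12],"spin":0},
    {"claw":6,"slide":[0,0,14.3],"spin":0},
    {"claw":6,"slide":[0,0,14.5],"spin":0},
    {"claw":6,"slide":[0,0,14.5],"spin":0},
    {"claw":2,"slide":[0,0,14.5],"spin":0},
    {"claw":2,"slide":[0,0,14.5],"spin":0},
    {"claw":2,"slide":[0,0,14.5],"spin":0},
    {"claw":2,"slide":[0,0,14.5],"spin":0},
    {"claw":2,"slide":[0,0,14.5],"spin":0},
    {"claw":2,"slide":[0,0,14.5],"spin":0}
  ],
  "squeeze": 30
}}

```text
time_s: 10.43
tool_pos: [0.6617, 0.0417, 0.0054]
orientation: [3.106, -0.451, 0.008]
wrist_force: [0.1, 0.9, 1.5]
gripper_width: 0.0257
```

```bash
python3 go.py .6616 .0421 .13 -.29
```

```text
t 10.43 tcp [0.6617 0.0417 0.0054] phi -0.288 tz [ 0.005 -0.004 -1.   ] grip 0.0257 F [0.1 0.9 1.5]
slide [  0.05  -0.   -12.46] spin 0.002 rows 3
```

Call:
{"fn": "apply_moves", "kwargs": {
  "increments": [
    {"claw":2,"slide":[0,0,-3],"spin":0},
    {"claw":2,"slide":[0,0,-7],"spin":0},
    {"claw":2,"slide":[0,0,-11],"spin":0},
    {"claw":2,"slide":[0,0,-12.5],"spin":0},
    {"claw":2,"slide":[0,0,-12.5],"spin":0},
    {"claw":2,"slide":[0,0,-12.5],"spin":0}
  ]
}}

```text
time_s: 10.93
tool_pos: [0.6614, 0.0426, 0.1313]
orientation: [3.106, -0.45, 0.011]
wrist_force: [-0.7, 0.1, -1.2]
gripper_width: 0.0261
```

```bash
python3 held.py supply_center 0 -.0055 pics/h5.png; python3 go.py .578 -.238 .13 .005
```

```text
[0.65974884 0.04255965 0.12886169] -0.2879743160228067 11.0333 0.02577051052632542
t 11.03 tcp [0.6597 0.0426 0.1289] phi -0.288 tz [ 0.002 -0.004 -1.   ] grip 0.0258 F [-0.4 -0.2 -1.2]
slide [ 1.300e-01  2.922e+01 -1.000e-02] spin -0.293 rows 8
```

View pics/h5.png

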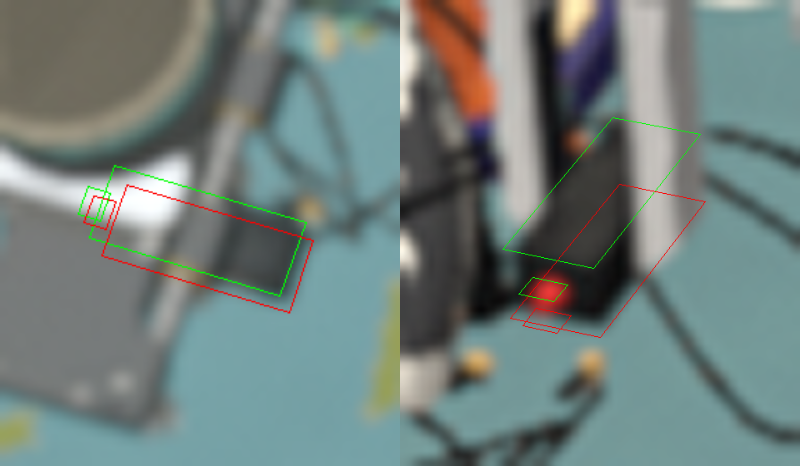

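Call:
{"fn": "apply_moves", "kwargs": {
  "increments": [
    {"claw":2,"slide":[0.1,29.2,0],"spin":-0.293},
    {"claw":2,"slide":[0.1,29.2,0],"spin":-0.293},
    {"claw":2,"slide":[0.1,29.2,0],"spin":-0.293},
    {"claw":2,"slide":[0.1,29.2,0],"spin":-0.293},
    {"claw":2,"slide":[0.1,29.2,0],"spin":-0.293},
    {"claw":2,"slide":[0.1,29.2,0],"spin":-0.293},
    {"claw":2,"slide":[0.1,29.2,0],"spin":-0.293},
    {"claw":2,"slide":[0.1,29.2,0],"spin":-0.293},
    {"claw":2,"slide":[0.1,29.2,0],"spin":-0.293},
    {"claw":2,"slide":[0.1,29.2,0],"spin":-0.293},
    {"claw":2,"slide":[0.1,29.2,0],"spin":-0.293}
  ]
}}

```text
time_s: 11.95
tool_pos: [0.5779, -0.2353, 0.1286]
orientation: [3.14, 0.012, 0.0]
wrist_force: [-0.2, 0.2, -1.1]
gripper_width: 0.0262
```

```bash
python3 held.py supply_center 0 -.0055 pics/h6.png;python3 go.py .578 -.238 .033 .005
```

```text
[ 0.57830279 -0.2353244   0.12913261] 0.008188279896696411 12.05 0.025705602924178294
t 12.05 tcp [ 0.5783 -0.2353  0.1291] phi 0.008 tz [ 0.001 -0.003 -1.   ] grip 0.0257 F [ 1.   0.2 -0.5]
slide [-0.04  0.24  9.61] spin 0.003 rows 3
```

Call:
{"fn": "apply_moves", "kwargs": {
  "increments": [
    {"claw":2,"slide":[0,0.25,4],"spin":0},
    {"claw":2,"slide":[0,0.25,7.5],"spin":0},
    {"claw":2,"slide":[0,0.25,9.4],"spin":0},
    {"claw":2,"slide":[0,0.25,9.5],"spin":0},
    {"claw":2,"slide":[0,0.25,9.5],"spin":0},
    {"claw":2,"slide":[0,0.25,9.5],"spin":0}
  ]
}}

```text
time_s: 12.55
tool_pos: [0.5797, -0.2379, 0.0353]
orientation: [3.138, 0.014, 0.005]
wrist_force: [0.2, -0.3, -0.1]
gripper_width: 0.0258
```

```bash
python3 held.py supply_center 0 -.0055 pics/h6.png;python3 go.py .578 -.238 .0165 .005
```

```text
[ 0.57999324 -0.23841717  0.03605234] 0.008772023539491084 12.65 0.02556743430391737
t 12.65 tcp [ 0.58   -0.2384  0.0361] phi 0.009 tz [ 0.004 -0.004 -1.   ] grip 0.0256 F [-0.4  0.6 -0.8]
slide [-0.21 -0.05  1.95] spin 0.004 rows 1
```

View pics/h6.png

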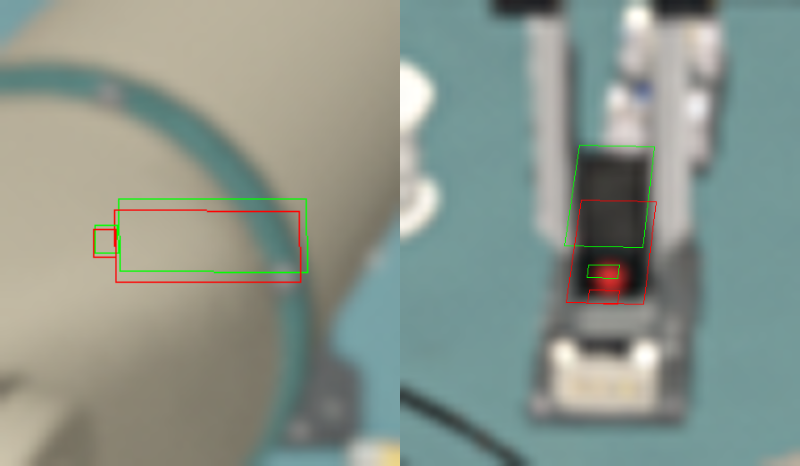

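Call:
{"fn": "apply_moves", "kwargs": {
  "increments": [
    {"claw":2,"slide":[-0.2,0,0.6],"spin":0},
    {"claw":2,"slide":[-0.2,0,1.2],"spin":0},
    {"claw":2,"slide":[-0.2,0,1.8],"spin":0},
    {"claw":2,"slide":[-0.2,0,1.9],"spin":0},
    {"claw":2,"slide":[-0.2,0,1.9],"spin":0}
  ]
}}

```text
time_s: 13.07
tool_pos: [0.5778, -0.2383, 0.0166]
orientation: [3.138, 0.014, 0.006]
wrist_force: [0.4, -0.1, -0.8]
gripper_width: 0.0255
```

```bash
python3 held.py supply_center 0 -.0055 pics/h7.png;python3 go.py .578 -.238 .0165 .005
```

```text
[ 0.57789756 -0.23854774  0.01683134] 0.008652295675994823 13.1667 0.025766478804389925
t 13.17 tcp [ 0.5779 -0.2385  0.0168] phi 0.009 tz [ 0.004 -0.004 -1.   ] grip 0.0258 F [ 0.2 -0.2 -1.1]
slide [ 0.01 -0.05  0.03] spin 0.004 rows 1
```

View pics/h7.png

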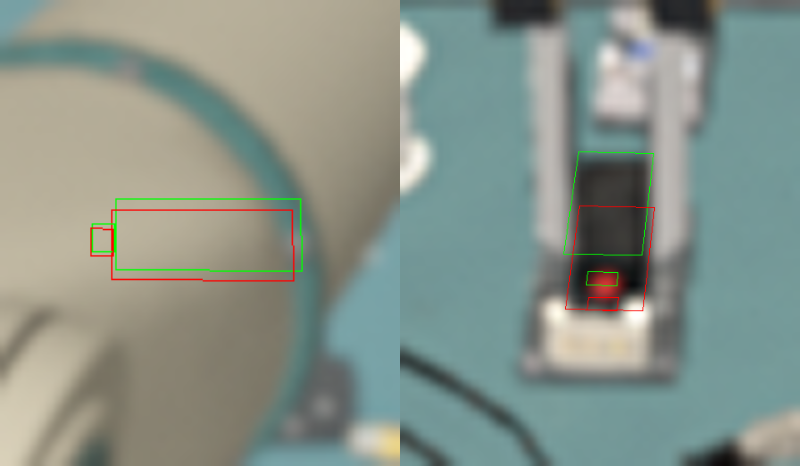

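Call:
{"fn": "apply_moves", "kwargs": {
  "increments": [
    {"claw":2,"slide":[0,0,0.1],"spin":0},
    {"claw":2,"slide":[0,0,0.2],"spin":0},
    {"claw":2,"slide":[0,0,0.2],"spin":0},
    {"claw":4.5,"slide":[0,0,0.1],"spin":0},
    {"claw":4.5,"slide":[0,0,0.1],"spin":0},
    {"claw":4.5,"slide":[0,0,0.1],"spin":0},
    {"claw":4.5,"slide":[0,0,-2],"spin":0},
    {"claw":4.5,"slide":[0,0,-6],"spin":0},
    {"claw":5,"slide":[0,0,-10],"spin":0},
    {"claw":5,"slide":[0,0,-14],"spin":0},
    {"claw":5,"slide":[0,0,-14],"spin":0}
  ]
}}

```text
time_s: 14.08
tool_pos: [0.582, -0.2406, 0.1646]
orientation: [3.132, 0.013, 0.026]
wrist_force: [1.2, -1.5, 0.4]
gripper_width: 0.0504
```

```bash
python3 go.py .4395 .061 .16 -.38
```

```text
t 14.08 tcp [ 0.582  -0.2406  0.1646] phi 0.008 tz [ 0.016 -0.009 -1.   ] grip 0.0504 F [ 1.2 -1.5  0.4]
slide [-14.   -30.28  -0.05] spin 0.388 rows 8
```

Call:
{"fn": "apply_moves", "kwargs": {
  "increments": [
    {"claw":6.5,"slide":[-14,-30.3,0],"spin":0.388},
    {"claw":6.5,"slide":[-14,-30.3,0],"spin":0.388},
    {"claw":6.5,"slide":[-14,-30.3,0],"spin":0.388},
    {"claw":6.5,"slide":[-14,-30.3,0],"spin":0.388},
    {"claw":6.5,"slide":[-14,-30.3,0],"spin":0.388},
    {"claw":6.5,"slide":[-14,-30.3,0],"spin":0.388},
    {"claw":6.5,"slide":[-14,-30.3,0],"spin":0.388},
    {"claw":6.5,"slide":[-14,-30.3,0],"spin":0.388},
    {"claw":6.5,"slide":[-14,-30.3,0],"spin":0.388},
    {"claw":6.5,"slide":[-14,-30.3,0],"spin":0.388},
    {"claw":6.5,"slide":[-14,-30.3,0],"spin":0.388}
  ]
}}

```text
time_s: 15.0
tool_pos: [0.44, 0.0609, 0.1595]
orientation: [3.079, -0.591, 0.03]
wrist_force: [0.1, -0.8, -0.0]
gripper_width: 0.0648
```

```bash
python3 - <<'E'
from crop import *;from cell import env
C2={n:Cam(env.get_image(n)) for n in("top","side")}
a=crop(C2["top"],294,185,23,16,10);b=crop(C2["side"],245,188,16,16,10)
cv2.imwrite("pics/v3.png",np.hstack([a,b])); 
cv2.imwrite("pics/v4.png",crop(C2["side"],292,248,30,28,10))
E
python3 go.py .4395 .061 .05 -.38
```

```text
t 15.1 tcp [0.4403 0.0597 0.1595] phi -0.382 tz [ 0.017 -0.01  -1.   ] grip 0.0647 F [ 0.1 -0.5  0.2]
slide [-0.34 -0.12 10.95] spin -0.002 rows 3
```

View pics/v3.png

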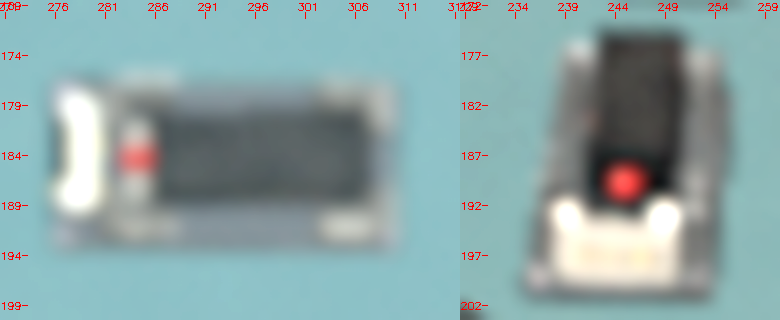

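View pics/v4.png

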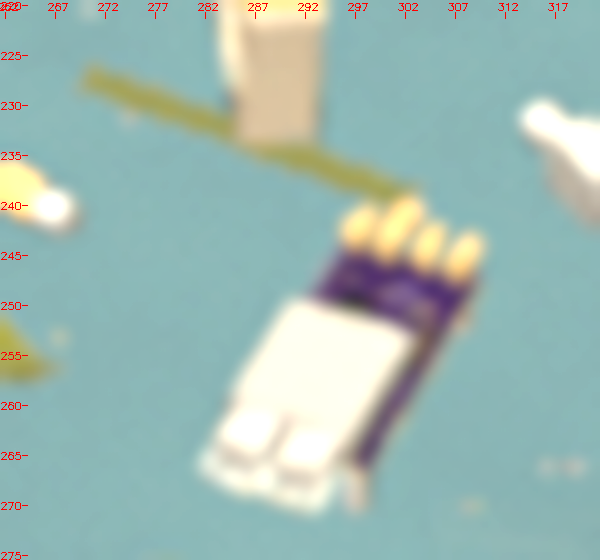

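```bash
cat > ov.py <<'E'
from crop import *;from cell import env
def ov(l,pose,z,fn,hw=18,hh=16):
    r=[]
    for n in("top","side"):
        c=Cam(env.get_image(n));u,v=c.proj([[pose[0],pose[1],z+.01]])[0].astype(int);Z=11
        im=crop(c,u,v,hw,hh,Z)
        for b in M[l]:
            q=((c.proj(world(b,pose,z))-[u-hw,v-hh]+.5)*Z).astype(np.int32)
            cv2.polylines(im,[q[[1,3,7,5]]],True,(0,255,0),1);cv2.polylines(im,[q[[0,2,6,4]]],True,(255,0,255),1)
        r.append(im)
    cv2.imwrite(fn,np.hstack(r))
E
python3 -c "
from ov import *
ov('supply_center',(.578,-.238,.005),.011,'pics/o1.png')"
```

```text
(no output)
```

View pics/o1.png

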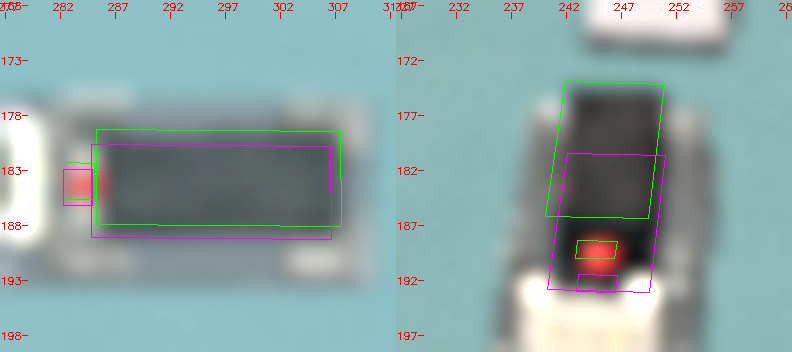

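```bash
python3 go.py .4395 .061 .004 -.38
```

```text
t 15.2 tcp [0.4401 0.0596 0.1595] phi -0.383 tz [ 0.017 -0.01  -1.   ] grip 0.0648 F [ 0.1  0.3 -1.1]
slide [-0.41 -0.15 15.54] spin -0.003 rows 4
```

Call:
{"fn": "apply_moves", "kwargs": {
  "increments": [
    {"claw":6.5,"slide":[-0.4,-0.15,4],"spin":0},
    {"claw":6.5,"slide":[-0.4,-0.15,8],"spin":0},
    {"claw":6.5,"slide":[-0.4,-0.15,12],"spin":0},
    {"claw":6.5,"slide":[-0.4,-0.15,15],"spin":0},
    {"claw":6.5,"slide":[-0.4,-0.15,15.5],"spin":0},
    {"claw":6.5,"slide":[-0.4,-0.15,15.5],"spin":0},
    {"claw":3,"slide":[-0.4,-0.15,15.5],"spin":0},
    {"claw":3,"slide":[-0.4,-0.15,15.5],"spin":0},
    {"claw":3,"slide":[-0.4,-0.15,15.5],"spin":0},
    {"claw":3,"slide":[-0.4,-0.15,15.5],"spin":0},
    {"claw":3,"slide":[-0.4,-0.15,15.5],"spin":0},
    {"claw":3,"slide":[-0.4,-0.15,15.5],"spin":0}
  ],
  "squeeze": 30
}}

```text
time_s: 16.2
tool_pos: [0.4402, 0.0611, 0.0051]
orientation: [3.079, -0.596, 0.031]
wrist_force: [-0.6, -0.1, 5.2]
gripper_width: 0.0357
```

```bash
python3 go.py .4395 .061 .14 -.38
```

```text
t 16.2 tcp [0.4402 0.0611 0.0051] phi -0.383 tz [ 0.019 -0.009 -1.   ] grip 0.0357 F [-0.6 -0.1  5.2]
slide [  0.22   0.06 -13.49] spin -0.003 rows 4
```

Call:
{"fn": "apply_moves", "kwargs": {
  "increments": [
    {"claw":3,"slide":[0.2,0,-3],"spin":0},
    {"claw":3,"slide":[0.2,0,-7],"spin":0},
    {"claw":3,"slide":[0.2,0,-11],"spin":0},
    {"claw":3,"slide":[0.2,0,-13.5],"spin":0},
    {"claw":3,"slide":[0.2,0,-13.5],"spin":0},
    {"claw":3,"slide":[0.2,0,-13.5],"spin":0}
  ]
}}

```text
time_s: 16.7
tool_pos: [0.4402, 0.0624, 0.1412]
orientation: [3.081, -0.594, 0.035]
wrist_force: [-0.5, 0.6, -1.2]
gripper_width: 0.0358
```

```bash
python3 held.py board_center 0 -.0045 pics/h8.png; python3 go.py .435 -.382 .14 .167
```

```text
[0.43866798 0.06205428 0.13943026] -0.381912692538866 16.8 0.035570649641011046
t 16.8 tcp [0.4387 0.0621 0.1394] phi -0.382 tz [ 0.017 -0.009 -1.   ] grip 0.0356 F [ 0.7 -0.1 -0.9]
slide [16.21 41.34  0.34] spin -0.549 rows 11
```

View pics/h8.png

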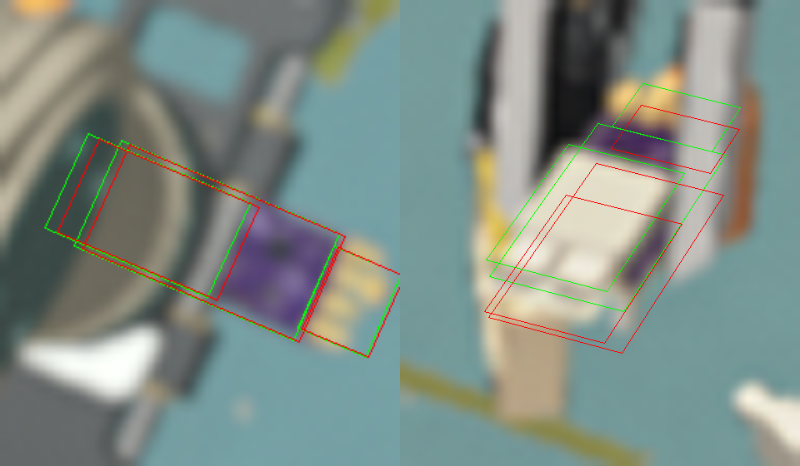

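Call:
{"fn": "apply_moves", "kwargs": {
  "increments": [
    {"claw":3,"slide":[0,0,-2],"spin":0},
    {"claw":3,"slide":[16.2,41.3,-0.7],"spin":-0.55},
    {"claw":3,"slide":[16.2,41.3,-0.7],"spin":-0.55},
    {"claw":3,"slide":[16.2,41.3,-0.7],"spin":-0.55},
    {"claw":3,"slide":[16.2,41.3,-0.7],"spin":-0.55},
    {"claw":3,"slide":[16.2,41.3,-0.7],"spin":-0.55},
    {"claw":3,"slide":[16.2,41.3,-0.7],"spin":-0.55},
    {"claw":3,"slide":[16.2,41.3,-0.7],"spin":-0.55},
    {"claw":3,"slide":[16.2,41.3,-0.7],"spin":-0.55},
    {"claw":3,"slide":[16.2,41.3,-0.7],"spin":-0.55},
    {"claw":3,"slide":[16.2,41.3,-0.7],"spin":-0.55},
    {"claw":3,"slide":[16.2,41.3,-0.7],"spin":-0.55}
  ]
}}

```text
time_s: 17.8
tool_pos: [0.4328, -0.3858, 0.1484]
orientation: [3.12, 0.257, 0.022]
wrist_force: [-0.2, -0.9, -0.8]
gripper_width: 0.0355
```

```bash
python3 held.py board_center 0 -.0045 pics/h9.png; python3 go.py .435 -.382 .036 .167
```

```text
[ 0.43210543 -0.38739025  0.14854868] 0.16047215736941853 17.9 0.03555535597212238
t 17.9 tcp [ 0.4321 -0.3874  0.1485] phi 0.16 tz [ 0.015 -0.012 -1.   ] grip 0.0356 F [ 0.3  1.2 -0.4]
slide [ 0.23 -0.64 11.25] spin -0.007 rows 3
```

Call:
{"fn": "apply_moves", "kwargs": {
  "increments": [
    {"claw":3,"slide":[0.2,-0.6,4],"spin":-0.007},
    {"claw":3,"slide":[0.2,-0.6,8],"spin":-0.007},
    {"claw":3,"slide":[0.2,-0.6,10.8],"spin":-0.007},
    {"claw":3,"slide":[0.2,-0.6,11],"spin":-0.007},
    {"claw":3,"slide":[0.2,-0.6,11],"spin":-0.007},
    {"claw":3,"slide":[0.2,-0.6,11],"spin":-0.007}
  ]
}}

```text
time_s: 18.4
tool_pos: [0.4349, -0.3824, 0.0389]
orientation: [3.118, 0.262, 0.021]
wrist_force: [-0.2, -1.0, -1.4]
gripper_width: 0.0357
```

```bash
python3 held.py board_center 0 -.0045 pics/h9.png; python3 go.py .435 -.382 .0155 .167
```

```text
[ 0.43572674 -0.38312689  0.04022942] 0.16768578090125863 18.5 0.03539293360763784
t 18.5 tcp [ 0.4357 -0.3831  0.0402] phi 0.168 tz [ 0.017 -0.013 -1.   ] grip 0.0354 F [-0.2  1.   0.3]
slide [-0.09 -0.16  2.47] spin 0.001 rows 1
```

View pics/h9.png

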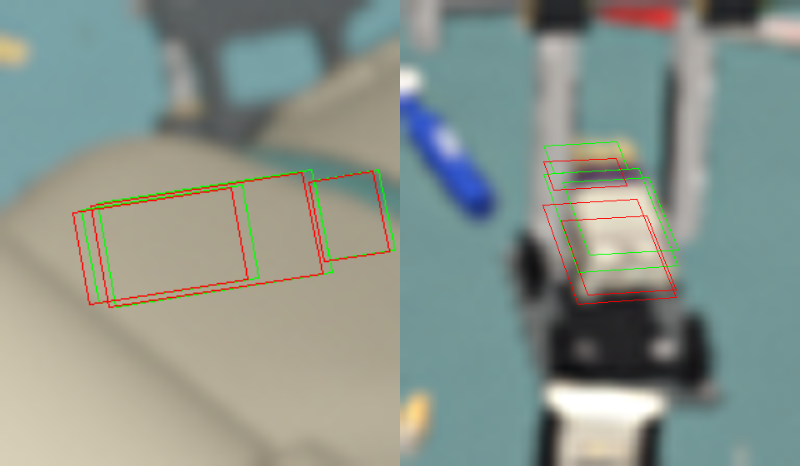

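Aligned. Lowering into the pocket.

Call:
{"fn": "apply_moves", "kwargs": {
  "increments": [
    {"claw":3,"slide":[-0.1,-0.15,0.6],"spin":0},
    {"claw":3,"slide":[-0.1,-0.15,1.2],"spin":0},
    {"claw":3,"slide":[-0.1,-0.15,1.8],"spin":0},
    {"claw":3,"slide":[-0.1,-0.15,2.3],"spin":0},
    {"claw":3,"slide":[-0.1,-0.15,2.4],"spin":0},
    {"claw":3,"slide":[-0.1,-0.15,2.4],"spin":0}
  ]
}}

```text
time_s: 19.0
tool_pos: [0.4354, -0.3823, 0.0182]
orientation: [3.116, 0.262, 0.028]
wrist_force: [-2.8, 4.2, 20.6]
gripper_width: 0.0357
```

```bash
python3 held.py board_center 0 -.0045 pics/h10.png; python3 go.py .435 -.382 .0155 .167
```

```text
[ 0.43547817 -0.38229942  0.01823495] 0.16792742942468178 19.1 0.03547280760800984
t 19.1 tcp [ 0.4355 -0.3823  0.0182] phi 0.168 tz [ 0.019 -0.013 -1.   ] grip 0.0355 F [-3.1  3.8 20.9]
slide [-0.05 -0.04  0.27] spin 0.001 rows 1
```

View pics/h10.png

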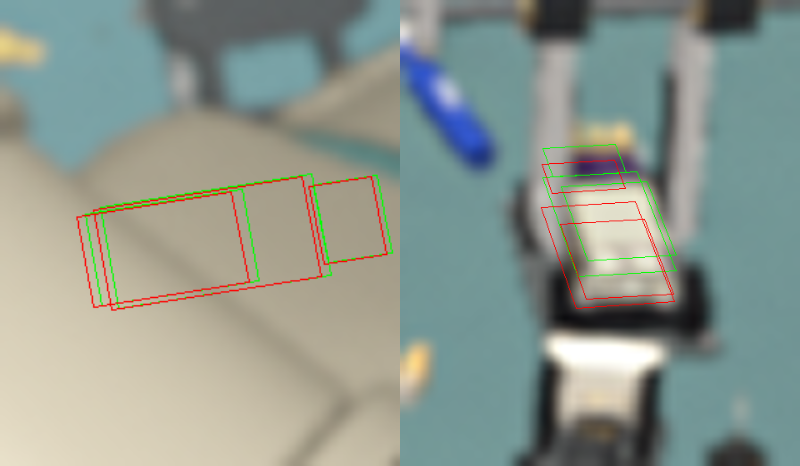

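Call:
{"fn": "apply_moves", "kwargs": {
  "increments": [
    {"claw":3,"slide":[0,0,-0.05],"spin":0},
    {"claw":3,"slide":[0,0,-0.05],"spin":0},
    {"claw":5,"slide":[0,0,-0.05],"spin":0},
    {"claw":5,"slide":[0,0,-0.05],"spin":0},
    {"claw":5,"slide":[0,0,-0.05],"spin":0},
    {"claw":5,"slide":[0,0,-0.05],"spin":0},
    {"claw":5,"slide":[0,0,-2],"spin":0},
    {"claw":5,"slide":[0,0,-6],"spin":0},
    {"claw":5,"slide":[0,0,-10],"spin":0},
    {"claw":5,"slide":[0,0,-14],"spin":0},
    {"claw":5,"slide":[0,0,-14],"spin":0},
    {"claw":5,"slide":[0,0,-14],"spin":0}
  ]
}}

```text
time_s: 20.1
tool_pos: [0.434, -0.3815, 0.1603]
orientation: [3.112, 0.262, 0.033]
wrist_force: [-1.1, -0.3, -0.3]
gripper_width: 0.0502
```

```bash
python3 -c "
from ov import *
ov('board_center',(.435,-.382,.167),.011,'pics/o2.png')"; python3 go.py .4589 -.0819 .17 .08
```

```text
t 20.2 tcp [ 0.4325 -0.3796  0.1574] phi 0.168 tz [ 0.018 -0.012 -1.   ] grip 0.0498 F [ 0.7  1.  -0.7]
slide [  7.61 -28.89  -1.57] spin 0.088 rows 8
```

View pics/o2.png

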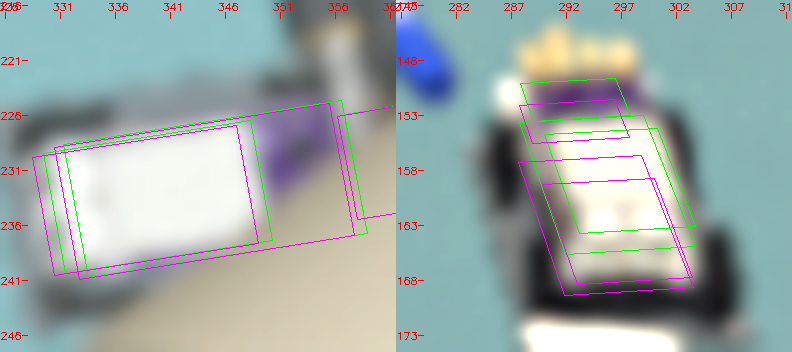

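Call:
{"fn": "apply_moves", "kwargs": {
  "increments": [
    {"claw":5,"slide":[7.6,-28.9,-1.6],"spin":0.088},
    {"claw":5,"slide":[7.6,-28.9,-1.6],"spin":0.088},
    {"claw":5,"slide":[7.6,-28.9,-1.6],"spin":0.088},
    {"claw":5,"slide":[7.6,-28.9,-1.6],"spin":0.088},
    {"claw":5,"slide":[7.6,-28.9,-1.6],"spin":0.088},
    {"claw":5,"slide":[7.6,-28.9,-1.6],"spin":0.088},
    {"claw":5,"slide":[7.6,-28.9,-1.6],"spin":0.088},
    {"claw":5,"slide":[7.6,-28.9,-1.6],"spin":0.088},
    {"claw":5,"slide":[7.6,-28.9,-1.6],"spin":0.088},
    {"claw":5,"slide":[7.6,-28.9,-1.6],"spin":0.088},
    {"claw":5,"slide":[7.6,-28.9,-1.6],"spin":0.088},
    {"claw":5,"slide":[7.6,-28.9,-1.6],"spin":0.088}
  ]
}}

```text
time_s: 21.2
tool_pos: [0.4583, -0.0841, 0.17]
orientation: [3.125, 0.119, 0.026]
wrist_force: [-0.2, 0.2, -0.3]
gripper_width: 0.0496
```

```bash
python3 -c "
from ov import *
ov('board_center',(.435,-.382,.167),.011,'pics/o3.png')
ov('fan_center',(.4589,-.0819,.08),0,'pics/o4.png')"; python3 go.py .4589 -.0819 .011 .08
```

```text
t 21.4 tcp [ 0.4587 -0.083   0.1702] phi 0.078 tz [ 0.018 -0.012 -1.   ] grip 0.0498 F [0.  0.1 0.4]
slide [-0.24 -0.33 15.92] spin -0.002 rows 4
```

View pics/o3.png

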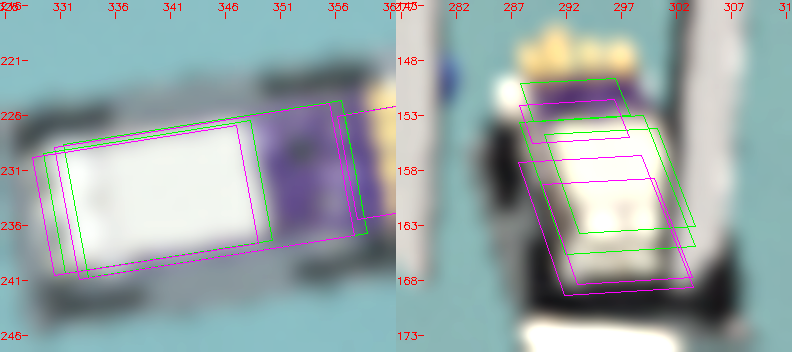

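View pics/o4.png

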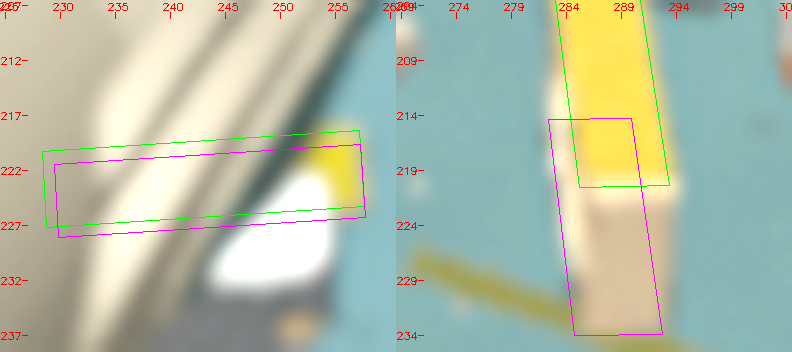

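Run:
```python
from crop import *;from cell import env
C2={n:Cam(env.get_image(n)) for n in("top","side")}
cv2.imwrite("pics/b1.png",crop(C2["top"],348,232,24,15,16)); cv2.imwrite("pics/b2.png",crop(C2["side"],294,160,16,18,16))
```

```text
(no output)
```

View pics/b1.png

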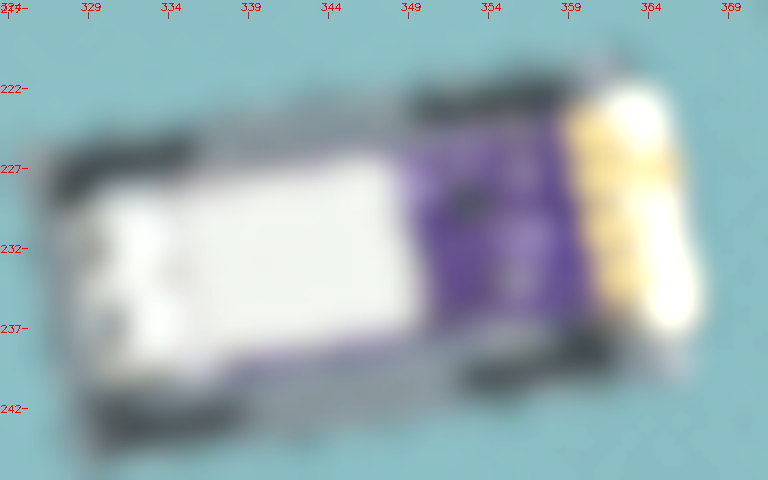

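View pics/b2.png

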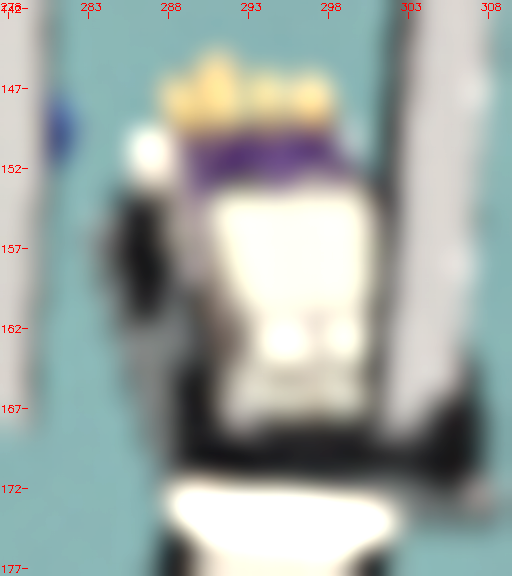

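Run:
```python
from crop import *
cv2.imwrite("pics/b3.png",crop(C["top"],198,230,24,18,16)); cv2.imwrite("pics/b4.png",crop(C["side"],296,252,20,18,16))
```

```text
(no output)
```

View pics/b3.png

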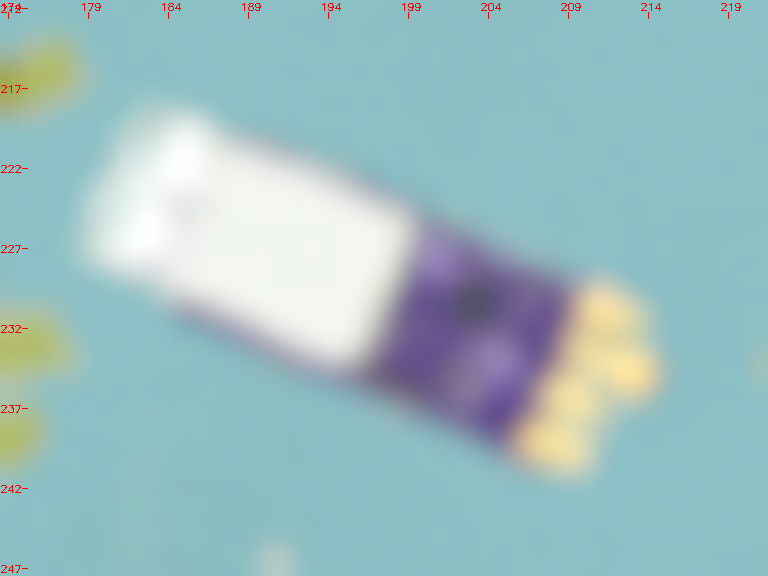

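View pics/b4.png

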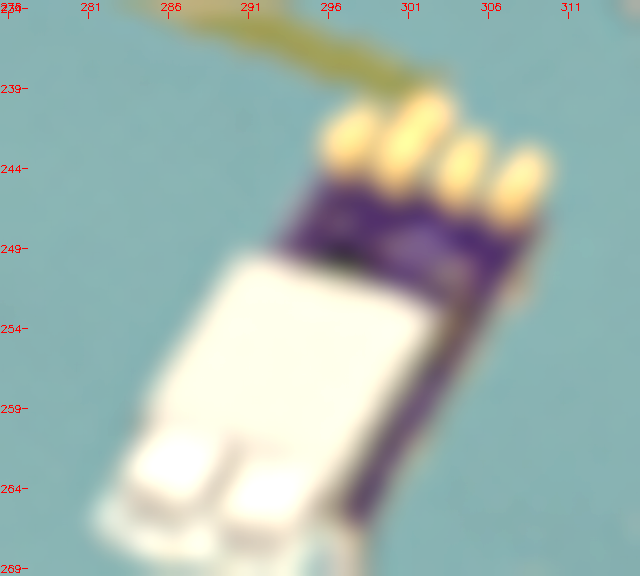

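Run:
```python
from nests import *
t=C["top"]
e0=t.at([[207.3,234.6]],.013)[0];c0=t.at([[198,230]],.024)[0];print(e0,c0,np.linalg.norm((e0-c0)[:2]))
for a in(-.37,): print("init centre from edge",e0[:2]+.038*np.array([-np.sin(a),np.cos(a)]))
for dz in(0,.003,.013):
  e1=t.at([[359.6,229.5]],.024+dz)[0];c1=t.at([[349.2,232]],.035+dz)[0];a=.167
  print(dz,e1,c1,np.linalg.norm((e1-c1)[:2]),"centre",e1[:2]+.038*np.array([-np.sin(a),np.cos(a)]))
```

```text
[0.42462466 0.02456928 0.013     ] [0.43720496 0.05097157 0.024     ] 0.029246276788305155
init centre from edge [0.43836605 0.05999772]
0 [ 0.44475066 -0.4251814   0.024     ] [ 0.43643969 -0.3916362   0.035     ] 0.03455941215086272 centre [ 0.43843411 -0.38771006]
0.003 [ 0.44455976 -0.42439622  0.027     ] [ 0.43626917 -0.39093312  0.038     ] 0.03447481024591326 centre [ 0.43824322 -0.38692488]
0.013 [ 0.44392344 -0.42177892  0.037     ] [ 0.43570078 -0.38858953  0.048     ] 0.034192803896335874 centre [ 0.4376069  -0.38430758]
```

Run:
```python
from nests import *
t,s=C["top"],C["side"]
for n,a,b in(("init A",(199.5,225.2),(290.5,249.3)),("init B",(196,235),(302.8,253)),("now A",(348.2,226.8),(290.8,153.3)),("now B",(350.2,237.2),(300.7,153.5)),
  ("init edgeA",(209.3,229.5),(295.5,244.5)),("init edgeB",(205,239.5),(309,247.5)),("now edgeA",(358.7,223.7),(289,150)),("now edgeB",(361,235.5),(299,150))):
    X,e=tri(t,a,s,b);print(n,X.round(4),round(e,4))
```

```text
init A [0.4518 0.0471 0.0234] 0.0008
init B [0.4232 0.0567 0.0214] 0.0013
now A [ 0.4507 -0.3876  0.041 ] 0.001
now B [ 0.4204 -0.3934  0.038 ] 0.0017
init edgeA [0.4398 0.0189 0.015 ] 0.0003
init edgeB [0.4092 0.0305 0.0167] 0.0015
now edgeA [ 0.4582 -0.4197  0.0356] 0.0055
now edgeB [ 0.4254 -0.4264  0.0326] 0.0028
```

The board's long gold connector is riding on the contact strip at top (365,227), and triangulation puts the cage edge about 5 mm too high. The board needs about 5 mm towards the cage side. I'm already above the fan, so that goes first, then I'll mend the board.

```bash
python3 go.py .4580 -.0819 .011 .07
```

```text
t 21.5 tcp [ 0.4588 -0.0825  0.1703] phi 0.079 tz [ 0.018 -0.012 -1.   ] grip 0.0498 F [ 0.  -0.5  0.1]
slide [-0.34 -0.28 15.92] spin 0.009 rows 4
```

Call:
{"fn": "apply_moves", "kwargs": {
  "increments": [
    {"claw":5,"slide":[-0.3,-0.25,4],"spin":0.01},
    {"claw":5,"slide":[-0.3,-0.25,8],"spin":0.01},
    {"claw":5,"slide":[-0.3,-0.25,12],"spin":0.01},
    {"claw":5,"slide":[-0.3,-0.25,15.6],"spin":0.01},
    {"claw":5,"slide":[-0.3,-0.25,15.9],"spin":0.01},
    {"claw":5,"slide":[-0.3,-0.25,15.9],"spin":0.01},
    {"claw":1.5,"slide":[-0.3,-0.25,15.9],"spin":0.01},
    {"claw":1.5,"slide":[-0.3,-0.25,15.9],"spin":0.01},
    {"claw":1.5,"slide":[-0.3,-0.25,15.9],"spin":0.01},
    {"claw":1.5,"slide":[-0.3,-0.25,15.9],"spin":0.01},
    {"claw":1.5,"slide":[-0.3,-0.25,15.9],"spin":0.01},
    {"claw":1.5,"slide":[-0.3,-0.25,15.9],"spin":0.01}
  ],
  "squeeze": 20
}}

```text
time_s: 22.5
tool_pos: [0.4593, -0.082, 0.0124]
orientation: [3.127, 0.109, 0.031]
wrist_force: [0.0, 1.1, 9.2]
gripper_width: 0.0199
```

```bash
python3 go.py .4580 -.0819 .15 .07
```

```text
t 22.5 tcp [ 0.4593 -0.082   0.0124] phi 0.07 tz [ 0.02  -0.012 -1.   ] grip 0.0199 F [0.  1.1 9.2]
slide [  0.14   0.17 -13.76] spin -0.0 rows 4
```

Call:
{"fn": "apply_moves", "kwargs": {
  "increments": [
    {"claw":1.5,"slide":[0,0,-3],"spin":0},
    {"claw":1.5,"slide":[0,0,-7],"spin":0},
    {"claw":1.5,"slide":[0,0,-11],"spin":0},
    {"claw":1.5,"slide":[0.2,0,-15],"spin":0},
    {"claw":1.5,"slide":[0.2,0,-15],"spin":0},
    {"claw":1.5,"slide":[0.2,0,-15],"spin":0},
    {"claw":1.5,"slide":[0.2,0,-15],"spin":0}
  ]
}}

```text
time_s: 23.08
tool_pos: [0.4578, -0.0793, 0.1623]
orientation: [3.127, 0.11, 0.031]
wrist_force: [0.2, -0.9, -1.1]
gripper_width: 0.0196
```

```bash
python3 held.py fan_center 0 -.0125 pics/h11.png; python3 go.py .4455 -.231 .16 -.125
```

```text
[ 0.45708669 -0.07956337  0.16132498] 0.06982384851732293 23.1833 0.019813720404038993
t 23.18 tcp [ 0.4571 -0.0796  0.1613] phi 0.07 tz [ 0.018 -0.012 -1.   ] grip 0.0198 F [-0.7  0.3 -0.6]
slide [-2.21 15.02  0.29] spin 0.195 rows 4
```

View pics/h11.png

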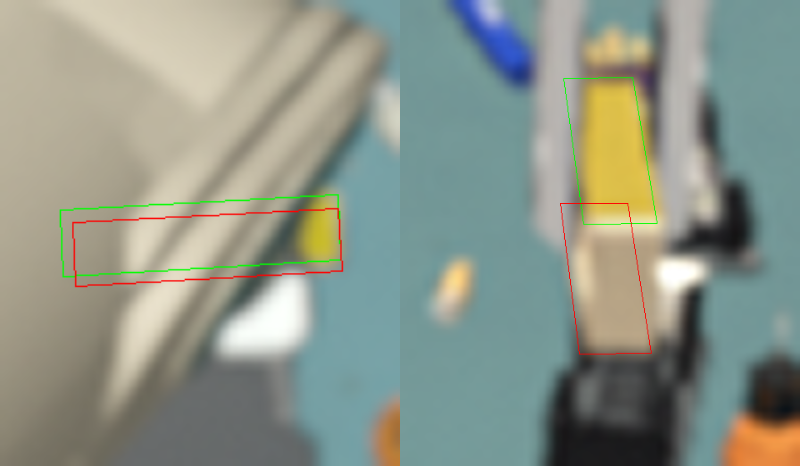

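Call:
{"fn": "apply_moves", "kwargs": {
  "increments": [
    {"claw":1.5,"slide":[-2.2,15,0.2],"spin":0.195},
    {"claw":1.5,"slide":[-2.2,15,0.2],"spin":0.195},
    {"claw":1.5,"slide":[-2.2,15,0.2],"spin":0.195},
    {"claw":1.5,"slide":[-2.2,15,0.2],"spin":0.195},
    {"claw":1.5,"slide":[-2.2,15,0.2],"spin":0.195},
    {"claw":1.5,"slide":[-2.2,15,0.2],"spin":0.195},
    {"claw":1.5,"slide":[-2.2,15,0.2],"spin":0.195}
  ]
}}

```text
time_s: 23.77
tool_pos: [0.4447, -0.2295, 0.1596]
orientation: [3.127, -0.196, 0.024]
wrist_force: [0.3, -0.4, -0.8]
gripper_width: 0.0201
```

```bash
python3 - <<'E'
from cell import env
env.get_image("side")
E
python3 go.py .4455 -.231 .053 -.125
```

```text
t 23.82 tcp [ 0.4451 -0.229   0.1598] phi -0.124 tz [ 0.015 -0.01  -1.   ] grip 0.0196 F [ 0.2 -0.2 -0.8]
slide [-0.11  0.12 10.68] spin 0.001 rows 3
```

Call:
{"fn": "apply_moves", "kwargs": {
  "increments": [
    {"claw":1.5,"slide":[-0.1,0.1,4],"spin":0},
    {"claw":1.5,"slide":[-0.1,0.1,8],"spin":0},
    {"claw":1.5,"slide":[-0.1,0.1,10.6],"spin":0},
    {"claw":1.5,"slide":[-0.1,0.1,10.7],"spin":0},
    {"claw":1.5,"slide":[-0.1,0.1,10.7],"spin":0},
    {"claw":1.5,"slide":[-0.1,0.1,10.7],"spin":0}
  ]
}}

```text
time_s: 24.32
tool_pos: [0.4464, -0.2306, 0.0538]
orientation: [3.127, -0.192, 0.027]
wrist_force: [-0.0, 0.8, -0.5]
gripper_width: 0.0197
```

```bash
python3 held.py fan_center 0 -.0125 pics/h12.png; python3 go.py .4455 -.231 .0235 -.125
```

```text
[ 0.44697308 -0.23112589  0.05449668] -0.12303792216169859 24.4167 0.0199265206645814
t 24.42 tcp [ 0.447  -0.2311  0.0545] phi -0.123 tz [ 0.018 -0.011 -1.   ] grip 0.0199 F [ 0.2  0.8 -0.6]
slide [-0.21 -0.02  3.1 ] spin 0.002 rows 1
```

View pics/h12.png

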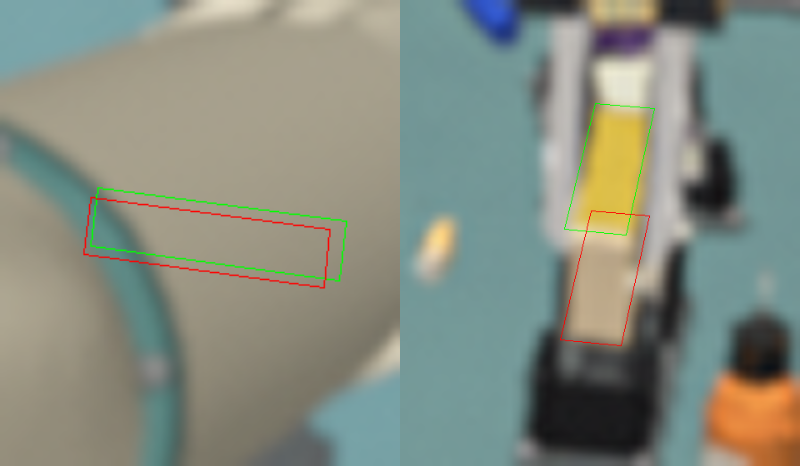

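Run:
```python
from nests import *;from crop import crop
s=C["side"]
im=crop(s,291,188,14,18,16)
for d in(-.055,-.045,0,.045,.052):
    a=-.125;X=[.4455-np.sin(a)*d,-.231+np.cos(a)*d,.011]
    q=s.proj([X])[0];print(d,q.round(1));cv2.drawMarker(im,tuple(((q-[277,170]+.5)*16).astype(int)),(0,255,0),0,10,1)
cv2.imwrite("pics/f1.png",im)
```

```text
-0.055 [294.6 179.1]
-0.045 [294.2 180.9]
0 [292.4 189.1]
0.045 [290.4 197.8]
0.052 [290.1 199.2]
```

View pics/f1.png

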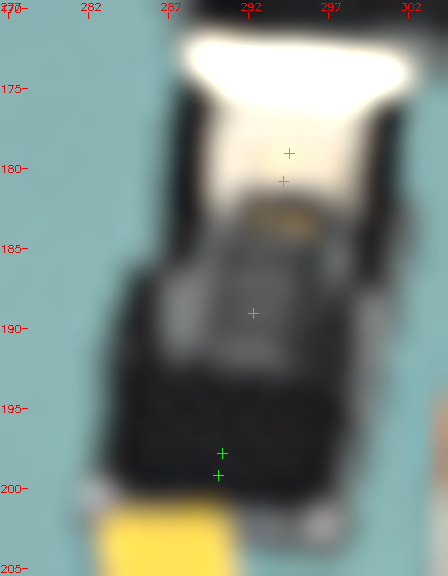

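Call:
{"fn": "apply_moves", "kwargs": {
  "increments": [
    {"claw":1.5,"slide":[-0.1,0,0.6],"spin":0},
    {"claw":1.5,"slide":[-0.1,0,1.2],"spin":0},
    {"claw":1.5,"slide":[-0.1,0,1.8],"spin":0},
    {"claw":1.5,"slide":[-0.1,0,2.4],"spin":0},
    {"claw":1.5,"slide":[-0.1,0,2.8],"spin":0},
    {"claw":1.5,"slide":[-0.1,0,2.9],"spin":0},
    {"claw":1.5,"slide":[-0.1,0,2.9],"spin":0}
  ]
}}

```text
time_s: 25.0
tool_pos: [0.4461, -0.2313, 0.0249]
orientation: [3.126, -0.193, 0.028]
wrist_force: [0.1, 0.7, -1.4]
gripper_width: 0.0198
```

```bash
python3 held.py fan_center 0 -.0125 pics/h13.png; python3 go.py .4465 -.231 .0235 -.125
```

```text
[ 0.44643374 -0.2314405   0.02540422] -0.12329794018614948 25.1 0.019941225604899717
t 25.1 tcp [ 0.4464 -0.2314  0.0254] phi -0.123 tz [ 0.018 -0.011 -1.   ] grip 0.0199 F [-0.6  0.8 -0.3]
slide [-0.   -0.05  0.19] spin 0.002 rows 1
```

View pics/h13.png

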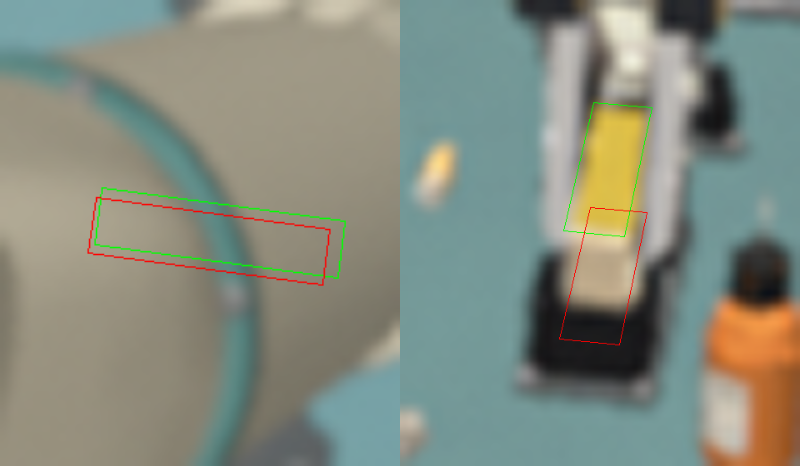

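Fan is in the pocket with no resistance. Lowering the last 2–3 mm, then releasing.

Call:
{"fn": "apply_moves", "kwargs": {
  "increments": [
    {"claw":1.5,"slide":[0,0,0.15],"spin":0},
    {"claw":1.5,"slide":[0,0,0.25],"spin":0},
    {"claw":1.5,"slide":[0,0,0.3],"spin":0},
    {"claw":1.5,"slide":[0,0,0.3],"spin":0},
    {"claw":4,"slide":[0,0,0.2],"spin":0},
    {"claw":4,"slide":[0,0,0.2],"spin":0},
    {"claw":4,"slide":[0,0,0.2],"spin":0},
    {"claw":4,"slide":[0,0,0.2],"spin":0}
  ]
}}

```text
time_s: 25.77
tool_pos: [0.4465, -0.2314, 0.0233]
orientation: [3.126, -0.193, 0.029]
wrist_force: [-0.1, 1.0, -0.4]
gripper_width: 0.0393
```

```bash
python3 go.py .4465 -.231 .16 -.125
```

```text
t 25.77 tcp [ 0.4465 -0.2314  0.0233] phi -0.123 tz [ 0.018 -0.011 -1.   ] grip 0.0393 F [-0.1  1.  -0.4]
slide [  0.26   0.08 -13.67] spin 0.002 rows 4
```

Call:
{"fn": "apply_moves", "kwargs": {
  "increments": [
    {"claw":4,"slide":[0.05,0,-3],"spin":0},
    {"claw":4,"slide":[0.1,0,-7],"spin":0},
    {"claw":4,"slide":[0.2,0,-11],"spin":0},
    {"claw":5.5,"slide":[0.2,0,-14],"spin":0},
    {"claw":5.5,"slide":[0.2,0,-14],"spin":0},
    {"claw":5.5,"slide":[0.2,0,-14],"spin":0}
  ]
}}

```text
time_s: 26.27
tool_pos: [0.447, -0.2303, 0.1647]
orientation: [3.125, -0.192, 0.034]
wrist_force: [-0.8, 0.5, -1.3]
gripper_width: 0.0538
```

```bash
python3 -c "
from ov import *
ov('fan_center',(.4455,-.231,-.125),.011,'pics/o5.png')"; python3 go.py .435 -.384 .16 .167
```

```text
t 26.37 tcp [ 0.4455 -0.2294  0.1625] phi -0.123 tz [ 0.017 -0.01  -1.   ] grip 0.0547 F [-0.7  0.8  0.2]
slide [ 0.85 15.47  0.39] spin -0.29 rows 4
```

View pics/o5.png

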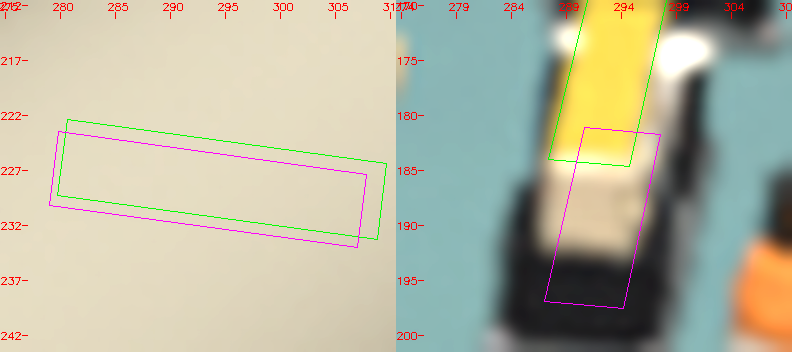

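Call:
{"fn": "apply_moves", "kwargs": {
  "increments": [
    {"claw":5.5,"slide":[0.9,15.5,0],"spin":-0.29},
    {"claw":5.5,"slide":[0.9,15.5,0],"spin":-0.29},
    {"claw":5.5,"slide":[0.9,15.5,0],"spin":-0.29},
    {"claw":5.5,"slide":[0.9,15.5,0],"spin":-0.29},
    {"claw":5.5,"slide":[0.9,15.5,0],"spin":-0.29},
    {"claw":5.5,"slide":[0.9,15.5,0],"spin":-0.29},
    {"claw":5.5,"slide":[0.9,15.5,0],"spin":-0.29},
    {"claw":5.5,"slide":[0.9,15.5,0],"spin":-0.29}
  ]
}}

```text
time_s: 27.03
tool_pos: [0.4354, -0.3821, 0.1627]
orientation: [3.122, 0.264, 0.023]
wrist_force: [0.1, 0.8, 0.9]
gripper_width: 0.0552
```

```bash
python3 -c "
from cell import env
env.get_image('side')"; python3 go.py .4355 -.384 .018 .167
```

```text
t 27.08 tcp [ 0.4357 -0.3821  0.163 ] phi 0.169 tz [ 0.016 -0.008 -1.   ] grip 0.0549 F [ 0.  -0.   0.5]
slide [-0.26  0.03 14.5 ] spin 0.002 rows 4
```

Call:
{"fn": "apply_moves", "kwargs": {
  "increments": [
    {"claw":5.5,"slide":[-0.25,0,4],"spin":0},
    {"claw":5.5,"slide":[-0.25,0,8],"spin":0},
    {"claw":5.5,"slide":[-0.25,0,12],"spin":0},
    {"claw":5.5,"slide":[-0.25,0,14.4],"spin":0},
    {"claw":5.5,"slide":[-0.25,0,14.5],"spin":0},
    {"claw":5.5,"slide":[-0.25,0,14.5],"spin":0},
    {"claw":3,"slide":[-0.25,0,14.5],"spin":0},
    {"claw":3,"slide":[-0.25,0,14.5],"spin":0},
    {"claw":3,"slide":[-0.25,0,14.5],"spin":0},
    {"claw":3,"slide":[-0.25,0,14.5],"spin":0},
    {"claw":3,"slide":[-0.25,0,14.5],"spin":0}
  ],
  "squeeze": 20
}}

```text
time_s: 28.0
tool_pos: [0.4366, -0.3844, 0.0196]
orientation: [3.119, 0.265, 0.027]
wrist_force: [0.5, 0.3, 7.8]
gripper_width: 0.0354
```

```bash
python3 go.py .4355 -.384 .018 .167
```

```text
t 28.0 tcp [ 0.4366 -0.3844  0.0196] phi 0.17 tz [ 0.018 -0.009 -1.   ] grip 0.0354 F [0.5 0.3 7.8]
slide [-0.11 -0.06  0.16] spin 0.003 rows 1
```

Call:
{"fn": "apply_moves", "kwargs": {
  "increments": [
    {"claw":3,"slide":[0,0,-1],"spin":0},
    {"claw":3,"slide":[0,0,-2],"spin":0},
    {"claw":3,"slide":[0,-0.3,-2.2],"spin":0},
    {"claw":3,"slide":[0,-0.5,-2.2],"spin":0},
    {"claw":3,"slide":[0,-0.5,-2.2],"spin":0},
    {"claw":3,"slide":[0,-0.5,-2.2],"spin":0}
  ]
}}

```text
time_s: 28.5
tool_pos: [0.4353, -0.3786, 0.0414]
orientation: [3.12, 0.266, 0.027]
wrist_force: [0.2, -0.7, 0.4]
gripper_width: 0.0355
```

```bash
python3 held.py board_center 0 -.0045 pics/h14.png; python3 go.py .435 -.379 .0155 .167
```

```text
[ 0.4352283 -0.3790485  0.0412545] 0.16962786573251323 28.6 0.035936423100650434
t 28.6 tcp [ 0.4352 -0.379   0.0413] phi 0.17 tz [ 0.018 -0.009 -1.   ] grip 0.0359 F [ 0.  -0.4 -0.9]
slide [-0.06 -0.04  2.57] spin 0.003 rows 1
```

View pics/h14.png

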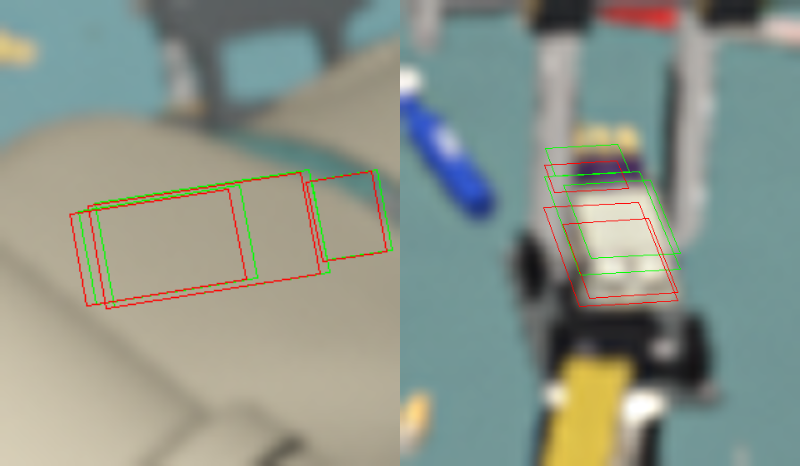

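Call:
{"fn": "apply_moves", "kwargs": {
  "increments": [
    {"claw":3,"slide":[-0.05,0,0.6],"spin":0},
    {"claw":3,"slide":[-0.05,0,1.2],"spin":0},
    {"claw":3,"slide":[-0.05,0,1.8],"spin":0},
    {"claw":3,"slide":[-0.05,0,2.2],"spin":0},
    {"claw":3,"slide":[-0.05,0,2.4],"spin":0},
    {"claw":3,"slide":[-0.05,0,2.4],"spin":0}
  ]
}}

```text
time_s: 29.1
tool_pos: [0.435, -0.3796, 0.0175]
orientation: [3.12, 0.265, 0.027]
wrist_force: [-0.9, 1.2, 7.2]
gripper_width: 0.0358
```

```bash
python3 held.py board_center 0 -.0045 pics/h15.png; python3 go.py .435 -.379 .0155 .167
```

```text
[ 0.43490836 -0.37961815  0.0175756 ] 0.169396888996734 29.2 0.03588816657743541
t 29.2 tcp [ 0.4349 -0.3796  0.0176] phi 0.169 tz [ 0.018 -0.009 -1.   ] grip 0.0359 F [-1.4  1.3  7.3]
slide [ 0.02 -0.06  0.21] spin 0.002 rows 1
```

View pics/h15.png

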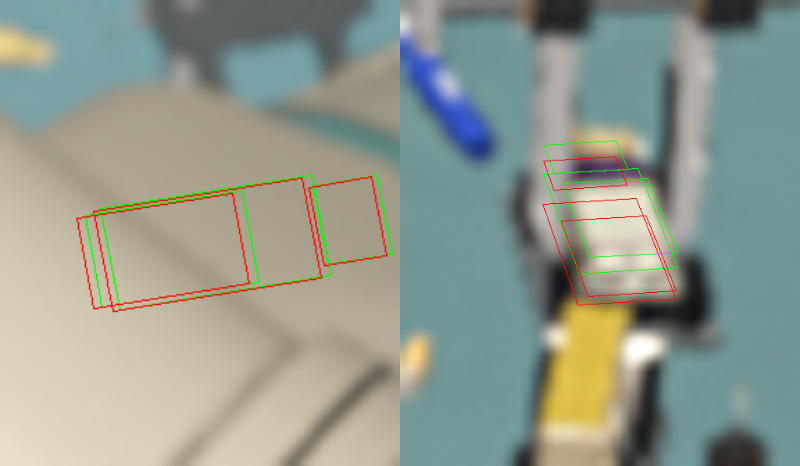

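Call:
{"fn": "apply_moves", "kwargs": {
  "increments": [
    {"claw":3,"slide":[0,0,0],"spin":0},
    {"claw":5,"slide":[0,0,0],"spin":0},
    {"claw":5,"slide":[0,0,0],"spin":0},
    {"claw":5,"slide":[0,0,0],"spin":0},
    {"claw":5,"slide":[0,0,0],"spin":0},
    {"claw":5,"slide":[0.05,0,-3],"spin":0},
    {"claw":5,"slide":[0.1,0,-7],"spin":0},
    {"claw":5,"slide":[0.2,0,-11],"spin":0},
    {"claw":5,"slide":[0.2,0,-15],"spin":0},
    {"claw":5,"slide":[0.2,0,-15],"spin":0},
    {"claw":5,"slide":[0.2,0,-15],"spin":0}
  ]
}}

```text
time_s: 30.12
tool_pos: [0.4355, -0.3789, 0.1698]
orientation: [3.117, 0.265, 0.033]
wrist_force: [0.7, 0.1, -1.5]
gripper_width: 0.05
```

```bash
python3 go.py .50 .10 .2 .167
```

```text
t 30.12 tcp [ 0.4355 -0.3789  0.1698] phi 0.17 tz [ 0.022 -0.012 -1.   ] grip 0.05 F [ 0.7  0.1 -1.5]
slide [ 14.52 -46.06  -3.44] spin 0.003 rows 12
```

Call:
{"fn": "apply_moves", "kwargs": {
  "increments": [
    {"claw":5,"slide":[14.5,-46,-3.4],"spin":0},
    {"claw":5,"slide":[14.5,-46,-3.4],"spin":0},
    {"claw":5,"slide":[14.5,-46,-3.4],"spin":0},
    {"claw":5,"slide":[14.5,-46,-3.4],"spin":0},
    {"claw":5,"slide":[14.5,-46,-3.4],"spin":0},
    {"claw":5,"slide":[14.5,-46,-3.4],"spin":0},
    {"claw":5,"slide":[14.5,-46,-3.4],"spin":0},
    {"claw":5,"slide":[14.5,-46,-3.4],"spin":0},
    {"claw":5,"slide":[14.5,-46,-3.4],"spin":0},
    {"claw":5,"slide":[14.5,-46,-3.4],"spin":0},
    {"claw":5,"slide":[14.5,-46,-3.4],"spin":0},
    {"claw":5,"slide":[14.5,-46,-3.4],"spin":0}
  ]
}}

```text
time_s: 31.12
tool_pos: [0.499, 0.1048, 0.1979]
orientation: [3.117, 0.274, 0.028]
wrist_force: [0.1, -0.2, -0.0]
gripper_width: 0.0498
```

Run:
```python
from crop import *;from cell import env
C2={n:Cam(env.get_image(n)) for n in("top","side")}
cv2.imwrite("pics/e1.png",crop(C2["top"],348,232,24,15,16)); cv2.imwrite("pics/e2.png",np.hstack([crop(C2["side"],294,160,16,18,16)]))
cv2.imwrite("pics/e3.png",crop(C2["top"],320,208,55,36,7)); cv2.imwrite("pics/e4.png",crop(C2["side"],270,175,45,36,8))
```

```text
(no output)
```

View pics/e1.png

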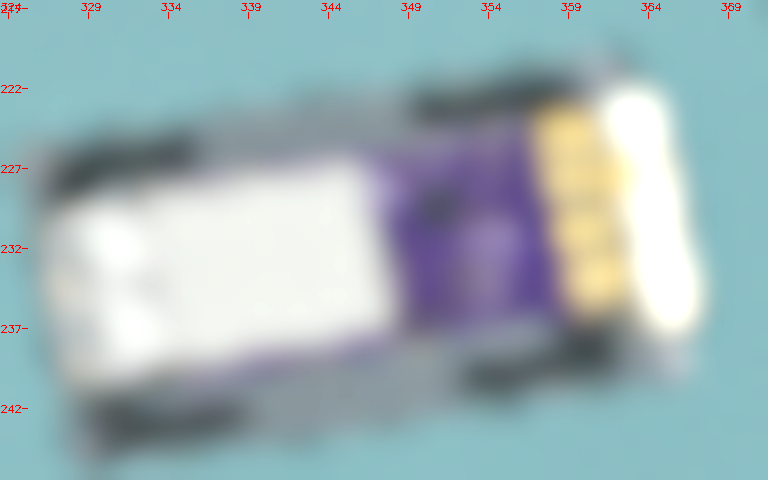

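View pics/e2.png

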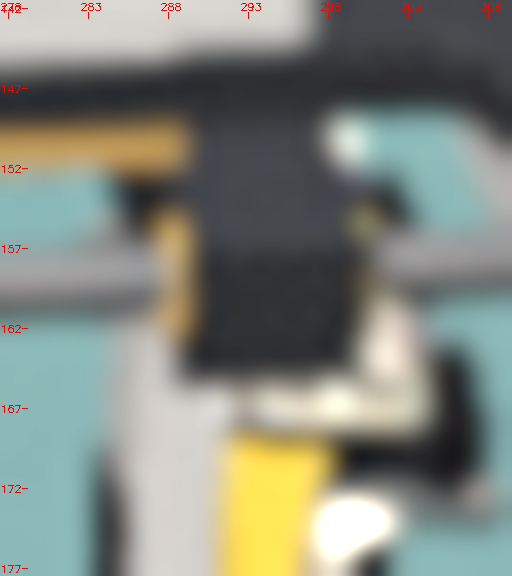

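View pics/e3.png

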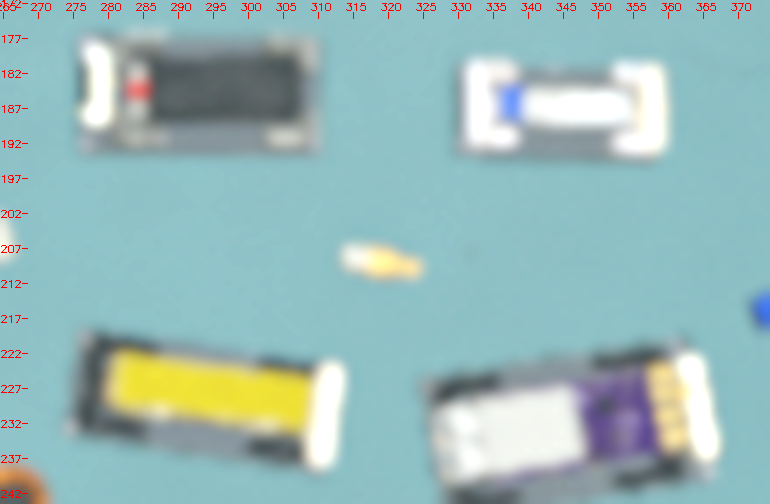

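View pics/e4.png

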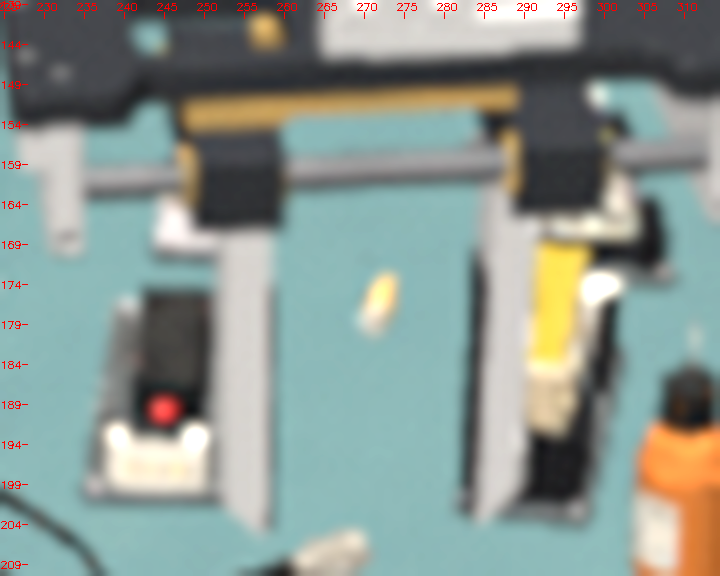

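```bash
python3 go.py .33 .38 .25 .167
```

```text
t 31.22 tcp [0.4992 0.1052 0.1976] phi 0.179 tz [ 0.019 -0.011 -1.   ] grip 0.05 F [ 0.   0.1 -0.8]
slide [-11.67 -29.98  -5.85] spin 0.012 rows 8
```

Call:
{"fn": "apply_moves", "kwargs": {
  "increments": [
    {"claw":5,"slide":[-11.7,-30,-5.8],"spin":0},
    {"claw":5,"slide":[-11.7,-30,-5.8],"spin":0},
    {"claw":5,"slide":[-11.7,-30,-5.8],"spin":0},
    {"claw":5,"slide":[-11.7,-30,-5.8],"spin":0},
    {"claw":5,"slide":[-11.7,-30,-5.8],"spin":0},
    {"claw":5,"slide":[-11.7,-30,-5.8],"spin":0},
    {"claw":5,"slide":[-11.7,-30,-5.8],"spin":0},
    {"claw":5,"slide":[-11.7,-30,-5.8],"spin":0},
    {"claw":5,"slide":[-11.7,-30,-5.8],"spin":0},
    {"claw":5,"slide":[-11.7,-30,-5.8],"spin":0}
  ]
}}

```text
time_s: 32.05
tool_pos: [0.3281, 0.3809, 0.2481]
orientation: [3.114, 0.287, 0.027]
wrist_force: [1.0, -0.8, -0.3]
gripper_width: 0.0502
```

Run:
```python
from crop import *;from cell import env
C2={n:Cam(env.get_image(n)) for n in("top","side")}
cv2.imwrite("pics/e5.png",crop(C2["side"],294,162,20,18,16)); cv2.imwrite("pics/e6.png",crop(C2["side"],270,175,45,36,8))
```

```text
(no output)
```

View pics/e5.png

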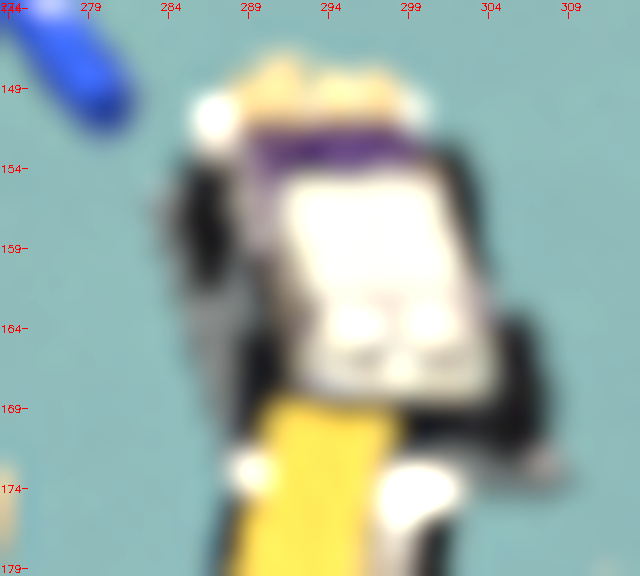

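View pics/e6.png

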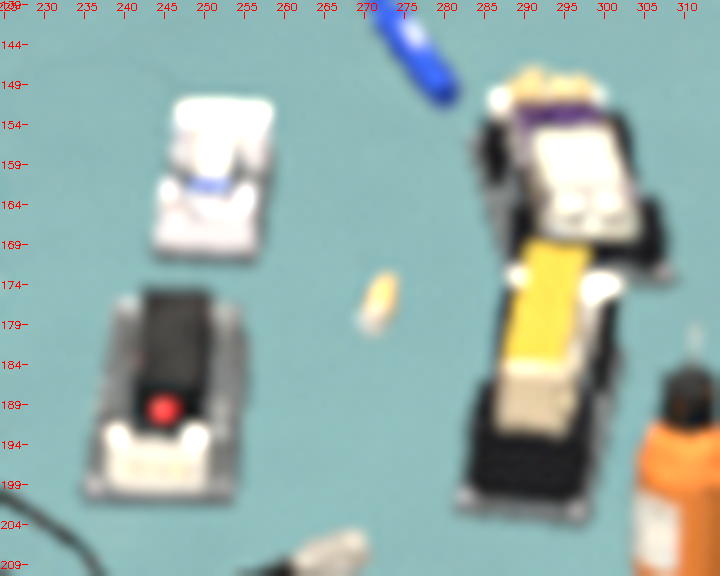

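Run:
```python
from nests import *
t,s=C["top"],C["side"]
L=(("init A",(199.5,225.2),(290.5,249.3)),("init B",(196,235),(302.8,253)),("init tabA",(184.8,221),(286.3,262.5)),("init tabB",(182.5,226),(291.5,264.5)),("now A",(346.3,226.7),(291.3,154.5)),("now B",(348.5,237.2),(300.8,154.5)),("now tabA",(330.8,231.7),(295.6,163.7)),("now tabB",(331.9,237.3),(300.3,163.7)),("now edgeA",(356.8,224),(289,151.6)),("now edgeB",(359,236),(299.5,151.6)))
R={}
for n,a,b in L:
    X,e=tri(t,a,s,b);R[n]=X;print(n,X.round(4),round(e,4))
for k in("init","now"):
    f=(R[k+" A"]+R[k+" B"])/2;g=(R[k+" tabA"]+R[k+" tabB"])/2;d=g-f;print(k,"far",f.round(4),"near",g.round(4),"len",np.linalg.norm(d[:2]).round(4),"yaw",np.arctan2(-d[0],d[1]).round(3),"dz",d[2].round(4))
```

```text
init A [0.4518 0.0471 0.0234] 0.0008
init B [0.4232 0.0567 0.0214] 0.0013
init tabA [0.4625 0.0915 0.0219] 0.0016
init tabB [0.4493 0.0977 0.0217] 0.0016
now A [ 0.45   -0.3822  0.0399] 0.0028
now B [ 0.4203 -0.3887  0.0371] 0.0019
now tabA [ 0.4363 -0.3382  0.0328] 0.001
now tabB [ 0.4212 -0.3416  0.0312] 0.001
now edgeA [ 0.4578 -0.4149  0.0324] 0.0049
now edgeB [ 0.4239 -0.4213  0.0297] 0.003
init far [0.4375 0.0519 0.0224] near [0.4559 0.0946 0.0218] len 0.0465 yaw -0.406 dz -0.0006
now far [ 0.4352 -0.3855  0.0385] near [ 0.4287 -0.3399  0.032 ] len 0.046 yaw 0.14 dz -0.0065
```

```bash
cat > pf.py <<'E'
from nests import *
t,s=C["top"],C["side"]
names=["A","B","tabA","tabB","edgeA","edgeB"]
init=dict(A=((199.5,225.2),(290.5,249.3)),B=((196,235),(302.8,253)),tabA=((184.8,221),(286.3,262.5)),tabB=((182.5,226),(291.5,264.5)),edgeA=((209.3,229.8),(295.5,244.8)),edgeB=((205.3,239.5),(309,248)))
zz=dict(A=.024,B=.024,tabA=.022,tabB=.022,edgeA=.013,edgeB=.013)
now=dict(A=((346.3,226.7),(291.3,154.5)),B=((348.5,237.2),(300.8,154.5)),tabA=((330.8,231.7),(295.6,163.7)),tabB=((331.9,237.3),(300.3,163.7)),edgeA=((356.8,224),(289,151.6)),edgeB=((359,236),(299.5,151.6)))
a=-.375;c0=np.array([.4383,.0600])
B={}
for n in names:
    # ls point with fixed z
    f=lambda p:np.r_[t.proj([[p[0],p[1],zz[n]]])[0]-init[n][0],s.proj([[p[0],p[1],zz[n]]])[0]-init[n][1]]
    o=least_squares(f,[.44,.05]);d=o.x-c0;B[n]=np.array([np.cos(a)*d[0]+np.sin(a)*d[1],-np.sin(a)*d[0]+np.cos(a)*d[1],zz[n]]);print(n,(B[n]*1000).round(1),"res",o.fun.round(1))
def pose(p):
    x,y,yaw,z,pit,rol=p;Rz=cv2.Rodrigues(np.array([0,0,yaw]))[0]@cv2.Rodrigues(np.array([pit,0,0]))[0]@cv2.Rodrigues(np.array([0,rol,0]))[0]
    return Rz,np.array([x,y,z])
def res(p,use,obs):
    R,T=pose(p);r=[]
    for n in use:
        X=R@B[n]+T;r+=[t.proj([X])[0]-obs[n][0],s.proj([X])[0]-obs[n][1]]
    return np.concatenate(r)
if __name__=="__main__":
  for use in(names,names[:4]):
    o=least_squares(lambda q:res([*q,.011,0,0],use,now),[.435,-.382,.167]);print("flat",o.x.round(4),"rms",np.sqrt((o.fun**2).mean()).round(2),o.fun.reshape(-1,4).round(1).tolist())
    o=least_squares(lambda q:res([*q[:5],0],use,now),[.435,-.382,.167,.011,0]);print("free z pitch",o.x.round(4),"rms",np.sqrt((o.fun**2).mean()).round(2))
E
python3 pf.py
```

```text
A [17.3 -6.8 24. ] res [-0.1 -0.2  0.1 -0.1]
B [-13.   -7.6  24. ] res [-0.5 -0.3  0.3 -0.6]
tabA [10.8 38.2 22. ] res [-0.1  0.3 -0.3 -0.1]
tabB [-3.4 39.2 22. ] res [-0.  -0.4  0.3 -0. ]
edgeA [ 16.3 -38.2  13. ] res [ 0.2 -0.2  0.2  0.3]
edgeB [-16.1 -39.4  13. ] res [ 0.3  0.4 -0.3  0.3]Traceback (most recent call last):
  File "pf.py", line 23, in <module>
    o=least_squares(lambda q:res([*q,.011,0,0],use,now),[.435,-.382,.167]);print("flat",o.x.round(4),"rms",np.sqrt((o.fun**2).mean()).round(2),o.fun.reshape(-1,4).round(1).tolist())
    return func(*args, **kwargs)
    vector_fun = VectorFunction(
        fun_wrapped,
    ...<6 lines>...
        workers=workers
    )
    self._update_fun()
    ~~~~~~~~~~~~~~~~^^
    self.f = self.fun_wrapped(xp_copy(self.x))
             ~~~~~~~~~~~~~~~~^^^^^^^^^^^^^^^^^
    return np.atleast_1d(self.fun(x))
                         ~~~~~~~~^^^
    return self.f(x, *self.args, **self.kwargs)
           ~~~~~~^^^^^^^^^^^^^^^^^^^^^^^^^^^^^^
  File "pf.py", line 23, in <lambda>
    o=least_squares(lambda q:res([*q,.011,0,0],use,now),[.435,-.382,.167]);print("flat",o.x.round(4),"rms",np.sqrt((o.fun**2).mean()).round(2),o.fun.reshape(-1,4).round(1).tolist())
                             ~~~^^^^^^^^^^^^^^^^^^^^^^^
  File "pf.py", line 17, in res
    R,T=pose(p);r=[]
        ~~~~^^^
  File "pf.py", line 14, in pose
    x,y,yaw,z,pit,rol=p;Rz=cv2.Rodrigues(np.array([0,0,yaw]))[0]@cv2.Rodrigues(np.array([pit,0,0]))[0]@cv2.Rodrigues(np.array([0,rol,0]))[0]
                                                                 ~~~~~~~~~~~~~^^^^^^^^^^^^^^^^^^^^^
cv2.error: OpenCV(4.12.0) /io/opencv/modules/calib3d/src/calibration_base.cpp:151: error: (-210:Unsupported format or combination of formats) The matrices must have 32f or 64f data type in function 'Rodrigues'
```

```bash
sed -i 's/np.array(\[pit,0,0\])/np.array([pit,0,0.])/;s/np.array(\[0,rol,0\])/np.array([0,rol,0.])/' pf.py; python3 pf.py | tail -4
cat >> pf.py <<'E'
  old=dict(A=((348.2,226.8),(290.8,153.3)),B=((350.2,237.2),(300.7,153.5)),tabA=((332.5,231),(295.3,162.7)),tabB=((333.2,237),(299.2,162.7)),edgeA=((358.7,223.7),(289,150)),edgeB=((361,235.5),(299,150)))
  o=least_squares(lambda q:res([*q[:5],0],names,old),[.435,-.382,.167,.011,0]);print("OLD free",o.x.round(4),"rms",np.sqrt((o.fun**2).mean()).round(2))
E
python3 pf.py|tail -1
```

```text
flat [ 0.4326 -0.3807  0.1899] rms 0.82 [[0.2, 0.3, -0.8, 1.0], [0.5, 0.0, -0.7, 0.2], [1.0, 0.3, -0.1, -0.6], [0.6, -0.4, -0.1, -0.7], [-0.7, 1.7, -0.2, 2.2], [-0.1, 0.5, -0.7, 1.4]]
free z pitch [ 0.433  -0.3813  0.1924  0.0141 -0.1144] rms 0.46
flat [ 0.4318 -0.3793  0.1704] rms 0.47 [[-0.1, 0.6, -0.5, 1.2], [-0.1, 0.4, -0.3, 0.5], [0.6, 0.3, -0.1, -0.4], [0.0, -0.4, -0.0, -0.5]]
free z pitch [ 0.4323 -0.381   0.1735  0.0141 -0.1058] rms 0.3
OLD free [ 0.4341 -0.3867  0.1808  0.0158 -0.1461] rms 0.51
```

```bash
cat > tip.py <<'E'
from pf import *
def body(X):
    d=X[:2]-c0;return np.array([np.cos(a)*d[0]+np.sin(a)*d[1],-np.sin(a)*d[0]+np.cos(a)*d[1],X[2]])*1000
for n,p,q in(("long",(214.6,235.3),(303.5,239)),("A",(213.4,230.5),(299,240.3)),("B",(210,241),(309.5,243))):
    X,e=tri(t,p,s,q);print(n,body(X).round(1),e.round(4))
for n,p in(("cage end A",(181,219.5)),("cage end B",(179.3,228))): print(n,body(t.at([p],.012)[0]).round(1))
E
python3 tip.py|tail -5
python3 - <<'E'
import sys;sys.path.insert(0,".")
from nests import *
# strip corners in empty nest, side & top
from crop import crop
cv2.imwrite("pics/s1.png",np.hstack([crop(C["side"],294,156,14,13,14),crop(C["top"],362,231,14,13,14)]))
E
```

```text
long [  5.7 -59.9  19.1] 0.0019
A [ 15.7 -51.4  18.3] 0.0052
B [-13.4 -53.4  17.8] 0.001
cage end A [11.6 52.9 12. ]
cage end B [-13.6  47.3  12. ]
```

View pics/s1.png

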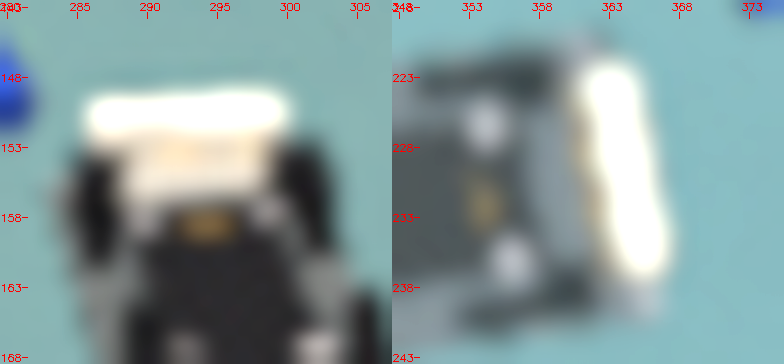

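```bash
python3 - <<'E' | tail -6
from nests import *
t,s=C["top"],C["side"]
print(tri(t,(361.7,230),s,(293.5,152.4)))
print("inner bottom",tri(t,(360.3,230.3),s,(294,156.8)), s.at([(294,156.8)],.011), t.at([(360.3,230.3)],.011))
for dy in(-.054,): 
  for c in(-.382,-.380,-.377,-.374):
    X=[.435+.167*.054,c-.0533,.011];print(c,s.proj([X])[0].round(1),t.proj([X])[0].round(1))
E
```

```text
(array([ 0.44214858, -0.43214944,  0.02057307]), np.float64(0.0028277549104668777))
inner bottom (array([ 0.44108439, -0.43196133,  0.00499068]), np.float64(0.005017403932913295)) [[ 0.43893646 -0.42043873  0.011     ]] [[ 0.44322035 -0.43061846  0.011     ]]
-0.382 [292.4 154.5] [361.9 230. ]
-0.38 [292.4 154.8] [361.2 230. ]
-0.377 [292.4 155.3] [360.2 230. ]
-0.374 [292.4 155.7] [359.2 230. ]
```

Refined strip triangulation puts the board nest centre at about y = -0.377, so the board is still about 4 mm short and its front edge is riding on the stop. Regrasping to shift it 5 mm.

```bash
python3 go.py .4345 -.380 .17 .167
```

```text
t 32.15 tcp [0.3302 0.378  0.2485] phi 0.177 tz [ 0.019 -0.013 -1.   ] grip 0.0502 F [ 0.9 -0.2  0. ]
slide [-3.22 76.32  9.05] spin 0.01 rows 19
```

Call:
{"fn": "apply_moves", "kwargs": {
  "increments": [
    {"claw":5.5,"slide":[11.7,30,4],"spin":0},
    {"claw":5.5,"slide":[11.7,30,4],"spin":0},
    {"claw":5.5,"slide":[11.7,30,4],"spin":0},
    {"claw":5.5,"slide":[11.7,30,4],"spin":0},
    {"claw":5.5,"slide":[11.7,30,4],"spin":0},
    {"claw":5.5,"slide":[11.7,30,4],"spin":0},
    {"claw":5.5,"slide":[11.7,30,4],"spin":0},
    {"claw":5.5,"slide":[11.7,30,4],"spin":0},
    {"claw":5.5,"slide":[11.7,30,4],"spin":0},
    {"claw":5.5,"slide":[11.7,30,4],"spin":0}
  ]
}}

```text
time_s: 32.98
tool_pos: [0.4992, 0.0974, 0.215]
orientation: [3.114, 0.261, 0.026]
wrist_force: [-1.1, 0.2, 0.0]
gripper_width: 0.0553
```

```bash
python3 -c "
from cell import env
env.get_image('side')";python3 go.py .4345 -.380 .17 .167
```

```text
t 33.03 tcp [0.4985 0.0999 0.2149] phi 0.171 tz [ 0.017 -0.014 -1.   ] grip 0.055 F [-0.  -0.1 -0.9]
slide [-14.55  46.12   5.05] spin 0.004 rows 12
```

Call:
{"fn": "apply_moves", "kwargs": {
  "increments": [
    {"claw":5.5,"slide":[-14.5,46.1,5],"spin":0},
    {"claw":5.5,"slide":[-14.5,46.1,5],"spin":0},
    {"claw":5.5,"slide":[-14.5,46.1,5],"spin":0},
    {"claw":5.5,"slide":[-14.5,46.1,5],"spin":0},
    {"claw":5.5,"slide":[-14.5,46.1,5],"spin":0},
    {"claw":5.5,"slide":[-14.5,46.1,5],"spin":0},
    {"claw":5.5,"slide":[-14.5,46.1,5],"spin":0},
    {"claw":5.5,"slide":[-14.5,46.1,5],"spin":0},
    {"claw":5.5,"slide":[-14.5,46.1,5],"spin":0},
    {"claw":5.5,"slide":[-14.5,46.1,5],"spin":0},
    {"claw":5.5,"slide":[-14.5,46.1,5],"spin":0},
    {"claw":5.5,"slide":[-14.5,46.1,5],"spin":0}
  ]
}}

```text
time_s: 34.03
tool_pos: [0.4337, -0.3823, 0.1702]
orientation: [3.114, 0.265, 0.024]
wrist_force: [-0.4, -1.0, 0.1]
gripper_width: 0.055
```

```bash
python3 -c "
from cell import env
env.get_image('side');env.get_image('side')";python3 go.py .4345 -.380 .017 .167
```

```text
t 34.13 tcp [ 0.4323 -0.385   0.1704] phi 0.165 tz [ 0.016 -0.018 -1.   ] grip 0.0548 F [ 0.1  0.5 -0.2]
slide [ 0.1  -0.77 15.33] spin -0.002 rows 4
```

Call:
{"fn": "apply_moves", "kwargs": {
  "increments": [
    {"claw":5.5,"slide":[0.1,-0.75,4],"spin":0},
    {"claw":5.5,"slide":[0.1,-0.75,8],"spin":0},
    {"claw":5.5,"slide":[0.1,-0.75,12],"spin":0},
    {"claw":5.5,"slide":[0.1,-0.75,15.1],"spin":0},
    {"claw":5.5,"slide":[0.1,-0.75,15.3],"spin":0},
    {"claw":5.5,"slide":[0.1,-0.75,15.3],"spin":0},
    {"claw":3,"slide":[0.1,-0.75,15.3],"spin":0},
    {"claw":3,"slide":[0.1,-0.75,15.3],"spin":0},
    {"claw":3,"slide":[0.1,-0.75,15.3],"spin":0},
    {"claw":3,"slide":[0.1,-0.75,15.3],"spin":0},
    {"claw":3,"slide":[0.1,-0.75,15.3],"spin":0}
  ],
  "squeeze": 15
}}

```text
time_s: 35.05
tool_pos: [0.4357, -0.3809, 0.019]
orientation: [3.11, 0.257, 0.026]
wrist_force: [0.4, 0.7, 6.1]
gripper_width: 0.0359
```

```bash
python3 go.py .434 -.375 .017 .167
```

```text
t 35.05 tcp [ 0.4357 -0.3809  0.019 ] phi 0.165 tz [ 0.019 -0.02  -1.   ] grip 0.0359 F [0.4 0.7 6.1]
slide [-0.07 -0.61  0.18] spin -0.002 rows 1
```

Call:
{"fn": "apply_moves", "kwargs": {
  "increments": [
    {"claw":3,"slide":[0,0,-0.8],"spin":0},
    {"claw":3,"slide":[0,-0.2,-1],"spin":0},
    {"claw":3,"slide":[0,-0.55,-1],"spin":0},
    {"claw":3,"slide":[-0.1,-0.55,-1],"spin":0},
    {"claw":3,"slide":[-0.1,-0.55,-0.5],"spin":0},
    {"claw":3,"slide":[-0.1,-0.55,0],"spin":0},
    {"claw":3,"slide":[-0.1,-0.55,0.2],"spin":0},
    {"claw":3,"slide":[-0.1,-0.55,0.3],"spin":0},
    {"claw":3,"slide":[-0.1,-0.55,0.3],"spin":0}
  ]
}}

```text
time_s: 35.8
tool_pos: [0.4337, -0.3762, 0.0157]
orientation: [3.109, 0.256, 0.026]
wrist_force: [0.1, -1.5, 1.3]
gripper_width: 0.0353
```

```bash
python3 held.py board_center 0 -.0045 pics/h16.png; python3 go.py .434 -.375 .0155 .167
```

```text
[ 0.43368484 -0.37614191  0.01571998] 0.16443716330334204 35.9 0.03592445831316161
t 35.9 tcp [ 0.4337 -0.3761  0.0157] phi 0.164 tz [ 0.018 -0.02  -1.   ] grip 0.0359 F [-0.2 -0.2  1. ]
slide [ 0.05 -0.11  0.02] spin -0.003 rows 1
```

View pics/h16.png

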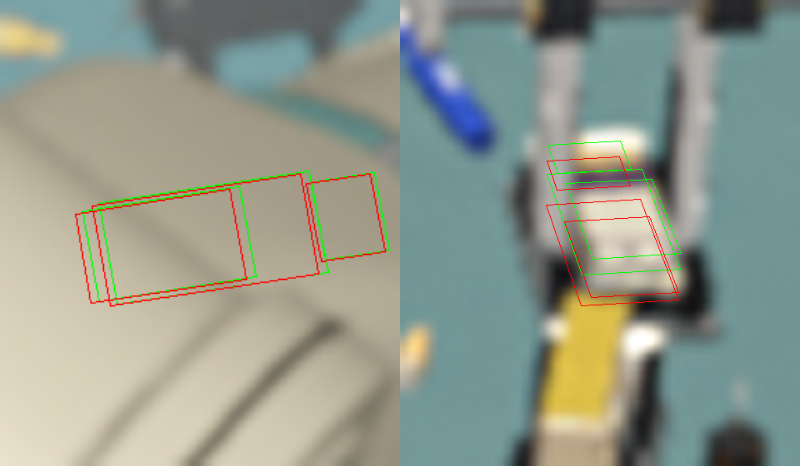

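It now goes lower with no resistance. Lowering to contact.

Call:
{"fn": "apply_moves", "kwargs": {
  "increments": [
    {"claw":3,"slide":[0,0,0.1],"spin":0},
    {"claw":3,"slide":[0,0,0.2],"spin":0},
    {"claw":3,"slide":[0,0,0.3],"spin":0},
    {"claw":3,"slide":[0,0,0.3],"spin":0},
    {"claw":3,"slide":[0,0,0.3],"spin":0}
  ]
}}

```text
time_s: 36.32
tool_pos: [0.4338, -0.3764, 0.0144]
orientation: [3.109, 0.255, 0.028]
wrist_force: [-2.2, 2.5, 17.9]
gripper_width: 0.0358
```

```bash
python3 go.py .434 -.375 .0155 .167
```

```text
t 36.32 tcp [ 0.4338 -0.3764  0.0144] phi 0.164 tz [ 0.02 -0.02 -1.  ] grip 0.0358 F [-2.2  2.5 17.9]
slide [ 0.04 -0.14 -0.11] spin -0.003 rows 1
```

Contact at 14.4 mm is consistent with the floor. Releasing, then backing away via (0.5, 0.1).

Call:
{"fn": "apply_moves", "kwargs": {
  "increments": [
    {"claw":3,"slide":[0,0,-0.05],"spin":0},
    {"claw":5,"slide":[0,0,-0.05],"spin":0},
    {"claw":5,"slide":[0,0,-0.05],"spin":0},
    {"claw":5,"slide":[0,0,-0.05],"spin":0},
    {"claw":5,"slide":[0,0,-0.05],"spin":0},
    {"claw":5,"slide":[0.05,0,-3],"spin":0},
    {"claw":5,"slide":[0.1,-0.1,-7],"spin":0},
    {"claw":5,"slide":[0.2,-0.2,-11],"spin":0},
    {"claw":5,"slide":[0.2,-0.2,-15],"spin":0},
    {"claw":5,"slide":[0.2,-0.2,-15],"spin":0},
    {"claw":5,"slide":[0.2,-0.2,-15],"spin":0}
  ]
}}

```text
time_s: 37.23
tool_pos: [0.4337, -0.372, 0.1664]
orientation: [3.106, 0.256, 0.034]
wrist_force: [0.6, -0.2, 0.0]
gripper_width: 0.0501
```

```bash
python3 go.py .50 .10 .2 .167
```

```text
t 37.23 tcp [ 0.4337 -0.372   0.1664] phi 0.165 tz [ 0.024 -0.023 -0.999] grip 0.0501 F [ 0.6 -0.2  0. ]
slide [ 14.34 -45.38  -4.28] spin -0.002 rows 12
```

Call:
{"fn": "apply_moves", "kwargs": {
  "increments": [
    {"claw":5,"slide":[14.3,-45.4,-4.3],"spin":0},
    {"claw":5,"slide":[14.3,-45.4,-4.3],"spin":0},
    {"claw":5,"slide":[14.3,-45.4,-4.3],"spin":0},
    {"claw":5,"slide":[14.3,-45.4,-4.3],"spin":0},
    {"claw":5,"slide":[14.3,-45.4,-4.3],"spin":0},
    {"claw":5,"slide":[14.3,-45.4,-4.3],"spin":0},
    {"claw":5,"slide":[14.3,-45.4,-4.3],"spin":0},
    {"claw":5,"slide":[14.3,-45.4,-4.3],"spin":0},
    {"claw":5,"slide":[14.3,-45.4,-4.3],"spin":0},
    {"claw":5,"slide":[14.3,-45.4,-4.3],"spin":0},
    {"claw":5,"slide":[14.3,-45.4,-4.3],"spin":0},
    {"claw":5,"slide":[14.3,-45.4,-4.3],"spin":0}
  ]
}}

```text
time_s: 38.23
tool_pos: [0.4988, 0.1067, 0.1983]
orientation: [3.107, 0.267, 0.029]
wrist_force: [0.2, 0.9, -0.3]
gripper_width: 0.0496
```

Call:
{"fn": "apply_moves", "kwargs": {
  "increments": [
    {"claw":5,"slide":[-11.7,-30,-5],"spin":0},
    {"claw":5,"slide":[-11.7,-30,-5],"spin":0},
    {"claw":5,"slide":[-11.7,-30,-5],"spin":0},
    {"claw":5,"slide":[-11.7,-30,-5],"spin":0},
    {"claw":5,"slide":[-11.7,-30,-5],"spin":0},
    {"claw":5,"slide":[-11.7,-30,-5],"spin":0},
    {"claw":5,"slide":[-11.7,-30,-5],"spin":0},
    {"claw":5,"slide":[-11.7,-30,-5],"spin":0},
    {"claw":5,"slide":[-11.7,-30,-5],"spin":0},
    {"claw":5,"slide":[-11.7,-30,-5],"spin":0}
  ]
}}

```text
time_s: 39.07
tool_pos: [0.329, 0.3849, 0.2372]
orientation: [3.104, 0.277, 0.027]
wrist_force: [-0.2, -0.4, 0.6]
gripper_width: 0.0499
```

Run:
```python
from crop import *;from cell import env
C2={n:Cam(env.get_image(n)) for n in("top","side")}
cv2.imwrite("pics/k1.png",crop(C2["top"],348,232,24,15,16)); cv2.imwrite("pics/k2.png",crop(C2["side"],294,162,20,18,16))
cv2.imwrite("pics/k3.png",np.hstack([crop(C2["side"],270,180,45,45,8)]))
```

```text
(no output)
```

View pics/k1.png

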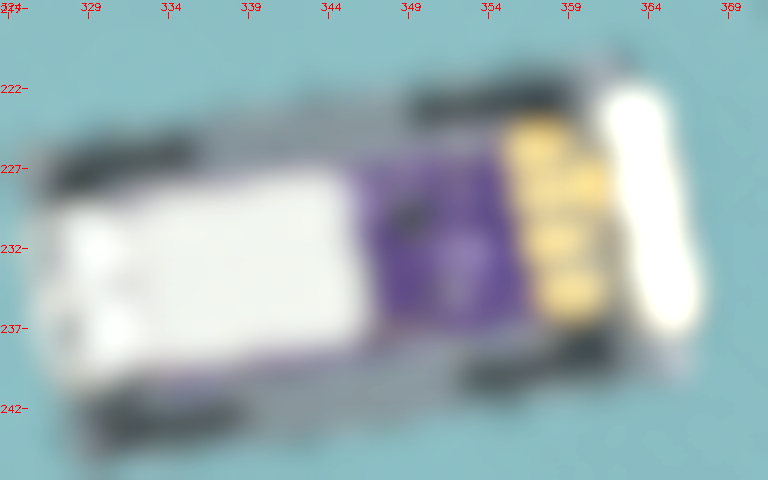

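View pics/k2.png

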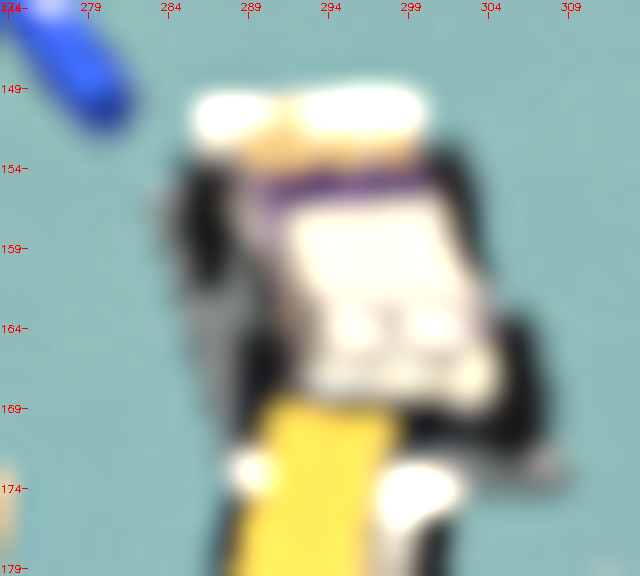

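```bash
cat > pf3.py <<'E'
from pf import *
n3=dict(A=((344.9,227.3),(291.8,156.3)),B=((346.8,237.7),(300.9,156)),tabA=((329.6,232),(295.5,164)),tabB=((330.7,237.3),(300.4,164)),edgeA=((354.9,224.8),(289.8,154.5)),edgeB=((357.3,236.5),(300.3,154.3)))
for use in(names,names[:4]):
    for f,x0 in((lambda q:res([*q,.011,0,0],use,n3),[.435,-.377,.167]),(lambda q:res([*q[:5],0],use,n3),[.435,-.377,.167,.011,0])):
        o=least_squares(f,x0);print(o.x.round(4),"rms",np.sqrt((o.fun**2).mean()).round(2))
E
python3 pf3.py|tail -4
```

```text
[ 0.4314 -0.3753  0.1724] rms 0.48
[ 0.4315 -0.3756  0.1725  0.0107 -0.0072] rms 0.47
[ 0.4308 -0.375   0.1534] rms 0.26
[ 0.4308 -0.3749  0.1532  0.0108  0.0066] rms 0.25
```

View pics/k3.png

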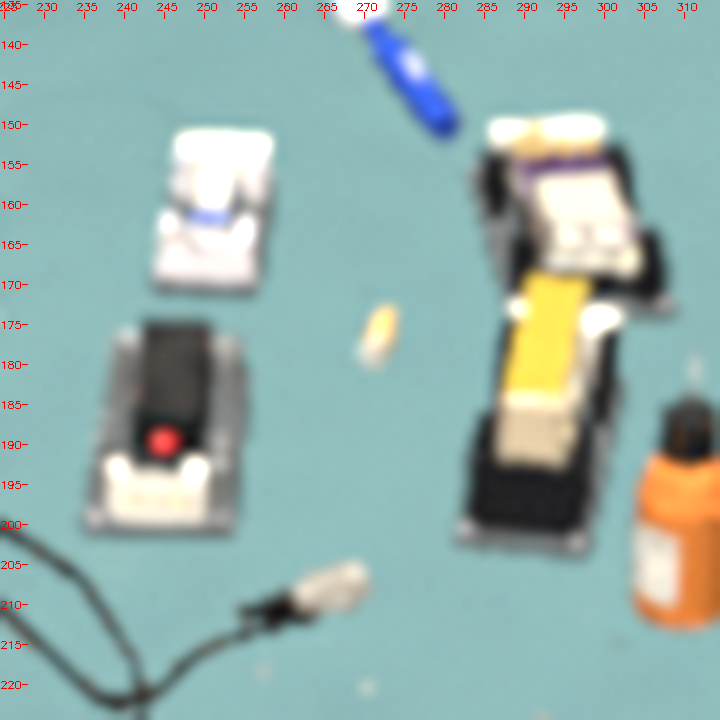

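Board is now flat: fitted z 10.7 mm, pitch about 0.01. Quick height check on the other three.

Run:
```python
from crop import *;from cell import env
C2={n:Cam(env.get_image(n)) for n in("top","side")}
def two(k,tu,tv,su,sv,hw=18,hh=14,z=11): cv2.imwrite(f"pics/{k}.png",np.hstack([crop(C2["top"],tu,tv,hw+2,hh,z),crop(C2["side"],su,sv,hw-3,hh,z)]))
two("m1",295,228,292,182);two("m2",295,185,245,184);two("m3",346,187,250,160)
a=[cv2.imread(f"pics/m{i}.png") for i in(1,2)];cv2.imwrite("pics/m12.png",np.vstack(a))
```

```text
(no output)
```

View pics/m12.png

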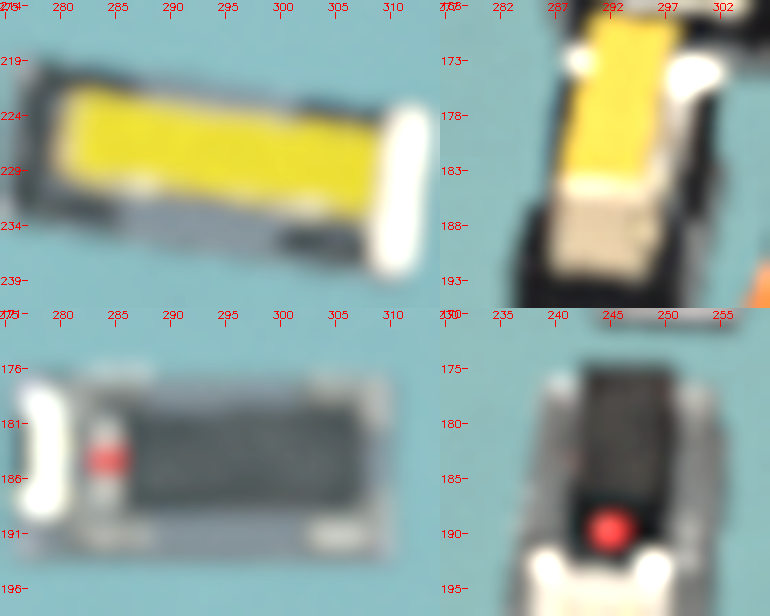

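View pics/m3.png

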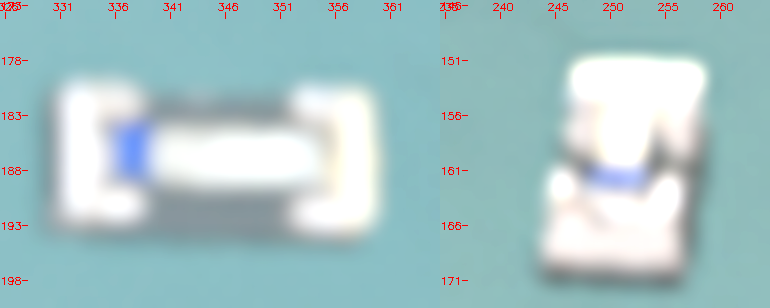

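```bash
python3 - <<'E' | tail -6
from nests import *
t,s=C["top"],C["side"]
for n,p,q in(("fan near",(281,225.5),(290.8,183.7)),("fan far",(309,228.9),(294.7,168.8)),("sup near",(285.9,184.5),(244.8,187)),("sup far",(307.3,184.5),(246.3,174.9)),("tr latch mid",(337.4,186.4),(250.5,161.6))):
    X,e=tri(t,p,s,q);print(n,X.round(4),e.round(4))
E
```

```text
fan near [ 0.4516 -0.1916  0.0535] 0.0001
fan far [ 0.4415 -0.2717  0.0539] 0.0028
sup near [ 0.5768 -0.2071  0.0291] 0.0022
sup far [ 0.5775 -0.2709  0.03  ] 0.0021
tr latch mid [ 0.5728 -0.3621  0.023 ] 0.0005
```

Run:
```python
from h import *;from cell import env
c=Cam(env.get_image("top"))
for l in("flux_bottle","solder_spool"):print(l,[np.round(r["point"],1) for r in env.spot_point("top",l)[:1]])
print(env.get_state()["time_s"],env.get_state()["wrist_force"]);print(env.finish_job())
```

```text
flux_bottle [array([266.6, 243.3])]
solder_spool [array([319.9, 154.4])]
39.4167 [ 0.71202659 -0.18914664 -1.27153994]
the job is handed in; nothing more can be done
None
```

All four parts are in their own nests, and I handed the job in at 39.4 s with the gripper open and clear. No pass/fail verdict was reported.

- **Board:** on the first two tries it sat tilted, about 0.11–0.15 rad by the camera fit. The cause was my estimate of the nest centre being about 4–5 mm off along its length. I regrasped and moved it. The last fit gives a floor height of 10.7 mm against 11, pitch about 0.01 rad, and the gold connectors clear of the strip, on its side.
- **Fan:** the top edge measured about 53.5 mm at both ends, against 53 expected, so it is level and seated.
- **Transceiver:** the latch top measured 23 mm, as expected, and the plain end faces the strip.
- **Supply:** it measured level with the red socket towards the strip. However, the top edge read 29–30 mm instead of 33. I put this down to blurred black edges, because the outline drawn at seated height matched both pictures, but that check does not fully agree.
- **Bystanders:** the arm kept clear of the flux bottle and the solder spool. The network's last points for them were 2–4 px from the first ones. For the bottle, the later point matches where its cap shows in the first picture, so I took this as network scatter. I did not compare the spool the same way.

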